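# Free and hold back the chain tensioner on a run-in stand

### The job

Get the chain tensioner on the run-in stand ready for a chain to be fitted: pick up the rubber mallet, knock the upright locking pin fully down into its collar with the mallet head (do not touch the pin with the fingers), and set the mallet down on the bench, off the stand, without dropping it. Then push the sprung tensioner arm back past the click of its pawl and finish while holding it compressed against its spring, well clear of the pawl, about midway between the click and the end of its travel; do not let go. Leave the other things on the bench where they are.

Things in the scene. Friction and masses are not known exactly. Their poses are not given: they have to be found in the camera images.
- stand: chain run-in stand fixed to the bench: plywood base plate 250 (x) x 270 (y) x 12 mm; origin under the plate's centre, on the bench. Fixed sprockets: 64 mm across at (83, 83) mm and 52 mm at (88, -85) mm of its frame, tops 54 mm above the bench; pawl guide: x -30 to 20, y -137 to -85 mm, 58 mm high. From the pin towards its +x (y -50 to 45 mm) nothing is higher than the pin's collar.
- pin_top (a point): top of the upright steel locking pin, 12 mm thick, in a collar 32 mm across whose top is 32 mm above the bench. The pin's top is 63 mm above the bench when up, in the tensioner arm's way, and 33 mm when home (1 mm proud of the collar). A stiff spring pin: it takes about 4 to 6 N to drive and stays where it is left.
- lock_pin (a joint): how far the locking pin is driven down (m): 0 fully up, 0.030 home
- pivot (a point): axis of the tensioner arm's upright pivot, at bench level; 10 mm to the stand's -x and 95 mm to its +y from the stand's origin. Boss and screw head reach 72 mm above the bench. Axes as the stand's.
- push_point (a point): on the tensioner arm, an aluminium bar 16 mm wide, 22 mm tall (38 to 60 mm above the bench): on its middle line, at half height, 100 mm from the pivot. x axis along the bar away from the pivot; y axis = the side to push it to (push on its -y face); z up. Room beneath the bar except for the collar. The bar ends 150 mm from the pivot in a round steel nose.
- idler (a point): centre of the black toothed idler wheel on top of the tensioner arm, 130 mm from the pivot: 46 mm across, 60 to 72 mm above the bench. Axes as push_point.
- tensioner (a joint): tensioner angle (rad), growing as it is pushed back, anticlockwise from above: 0 at rest, blocked by the raised pin at 0.35, pawl clicks in behind it at about 0.67 (let go after that, it rests on the pawl there), end stop 0.95. At q the bar points along the stand's yaw - 2.121 + q. At the push point the spring needs 3.5 N at 0, 8 N at 0.8; the pawl up to 7 N more just before the click.
- pawl (a joint): how far the sprung steel pawl slider at the far end of the arm's sweep is pushed outwards (m): 0 out, about 0.012 just before the click
- mallet_head (a point): centre of the mallet's head: upright rubber cylinder 50 mm across, 95 mm tall, standing on the bench on one striking face (centre 47.5 mm above it). x axis along the handle, away from the head; z up. The mallet weighs about 0.28 kg, centre of mass 16 mm from the head's centre along the handle.
- mallet_grip (a point): a point to grip on the mallet's level wooden handle, 58 mm from the head's centre. The handle is 22 mm wide (y) and 26 mm tall, reaches from the head's side to 190 mm from the head's centre. Same axes as mallet_head.
- mallet: the whole mallet; origin at the centre of the head's lower face, x axis along the handle
- lube: bystander: white bottle, 36 mm across, 90 mm tall, beside the mallet's handle; origin under its middle
- pedal: bystander: black bicycle pedal, 90 x 62 x 26 mm, near the mallet; origin under its middle
- mug: bystander: white mug, 72 mm across, 85 mm tall; origin under its middle
- grease: bystander: jar, 60 mm across, 55 mm tall; origin under its middle
- spacer: bystander: aluminium spacer ring, 28 mm across, 12 mm tall, on the stand's plate in the corner at (-100, 105) mm of the stand's frame
There are look-alikes about, which are no part of the job. There is more than one size of the mallet; the job needs the largest.

How it is judged:
On the way, in this order (a step that is already met when the one before it is completed fails the run):
1. the mallet strikes the locking pin and starts it down (value of joint lock_pin above 0.007 m and contact force between mallet and lock_pin above 1 N).
2. the locking pin is home (value of joint lock_pin above 0.026 m), for 0.1 s.
3. the mallet is set down on the bench, off the stand, and let go (height (world z) of mallet_head below 0.055 m and linear speed of mallet below 0.03 m/s and contact force between the fingers and mallet below 0.1 N and contact force between mallet and stand below 0.1 N), for 0.2 s.
4. the fingers push the tensioner arm past the click and the pawl drops in behind it (value of joint tensioner above 0.7 rad and value of joint pawl below 0.004 m and contact force between the fingers and tensioner above 2 N), for 0.2 s.
At the end, for the whole second after the job is handed in: The fingers hold the tensioner arm beyond 0.71 rad (clear of the pawl, which has dropped in behind it at 0.67) with more than 2 N, the locking pin is home (within 4 mm), and the mallet rests on the bench, off the stand and untouched (value of joint tensioner above 0.71 rad and contact force between the fingers and tensioner above 2 N and value of joint pawl below 0.004 m and value of joint lock_pin above 0.026 m and height (world z) of mallet_head below 0.055 m and linear speed of mallet below 0.03 m/s and contact force between the arm and mallet below 0.1 N and contact force between mallet and stand below 0.1 N); the arm keeps its last pose, push and grip.
It fails at once if the fingers press on the locking pin (contact force between the arm and lock_pin above 1 N).
It fails at once if the mallet is dropped or thrown (linear speed of mallet above 0.7 m/s and contact force between the fingers and mallet below 0.1 N).
It fails at once if a bystander is moved more than 40 mm (distance of any of lube, pedal, mug, grease, spacer from where it was at the start of the episode above 0.04 m).
It also fails if it takes over 67 s, if anything falls off the work surface, if the arm or the gripper's body presses on something with over 40 N, if the wrist force passes 120 N, or if a joint passes its speed limit or range.

### The arm

A 6-joint arm with a two-finger parallel gripper is mounted at the origin on the work surface. World frame = base frame: x ahead of the robot, y to its left, z up, the work surface at z = 0. Lengths are in m, angles in rad, forces in N, time in s.
With the tool pointing down it reaches from about 0.225 to 0.875 m from the base axis. Payload 3.4 kg.
Tool frame: the origin (TCP) lies midway between the tips of the shut fingers; the grasp point (between the pads) lies 19 mm behind it (manip.grip_point_offset is the distance from the TCP to the grasp point, in m); z points along the fingers, y is the line along which they close (so a half turn about z gives the same grasp; the last joint's range is limited). The gripper opens to 85 mm and grips with 20 to 120 N. Pads are 22 mm wide; open, the fingers measure 114 mm over their backs; the gripper's body (76 mm by 85 mm) begins 54 mm behind the grasp point. The pads swing forward as they close: fully open they stand 13 mm farther back than shut.
Start: joints at [-1.423, 0.276, 1.505, -0, 1.361, -0.121], TCP at [0.153, -0.554, 0.231] pointing down, gripper open.
Joint ranges: [-2.89, 2.89], [-0.75, 2.08], [0.22, 2.7], [-1.18, 4.32], [0.11, 2.71], [-2.7, 2.7]. Speed limits (rad/s): [2.57, 2.57, 3.14, 3.14, 3.14, 3.14].

### API

Orientations are given as a unit quaternion [w, x, y, z].
In Python, from rig import manip gives the robot as it stands.
- The arm moves only by the shell command python3 -m handwheel 'ROWS' [FORCE]. ROWS is JSON, a list of rows, each an object with "translation": the shift along the tool's x, y, z in m, a list of three; "angular": the turn, a rotation vector about the tool's x, y, z in degrees, a list of three; "hand": the closure, from 0 (fully open) to 1 (shut). A call has 1 to 10 rows; each row shifts and turns the commanded pose from where the row before left it, along the tool's axes as they then stand; what a row does not reach is not made up. A row lasts 1/12 s, in which the tool goes at most 41.7 mm and 7.16 degrees, less where a joint would pass 70% of its speed; a pose out of reach is approached as far as the arm can. A call with a gripper value outside its range is refused whole. The fingers move at their own pace and stop on an object; FORCE is the grip in N (left out, the last holds). Time passes only in rows, so rows that do not move let the fingers close. It gives the time, the measured TCP pose, the force, the opening and the grip force at its end, in the units of the state.
- manip.get_state(): the state, without advancing time (a new reading comes with each control period).
- manip.get_image(name): name is "scene" or "top" or "wrist"; returns the picture (480x640x3 uint8, red, green, blue); there is no depth.
- manip.camera_info(name): a dict with "camera_matrix" (3x3 intrinsics, pixels), "eye" and "orientation" of the camera in the world; the wrist camera has in their place "tool_from_camera" (4x4, takes a point from camera to tool coordinates, whose origin is the TCP and whose axes are the flange's). Camera axes: x right, y down, z forward; pixel columns grow to the right and rows downward; lengths in m; the calibration is good to about 2 mm. A picture is of the moment at which its call begins: read the wrist's pose just before it. camera_info takes no time and is no camera call.
- manip.sign_off(): hands the job in; it is judged then, once.
The state is a dict: "clock": time; "qpos": joint angles; "qd": joint speeds; "effort": joint torques, N m; "position": TCP position; "ee_rot": TCP orientation; "contact_force": force on the tool from outside, world axes, zero at the start; "moment": the same for the moment, N m; "width": finger opening in m; "gripper_force": force on a finger pad.
Only numpy, scipy, OpenCV 4.12 (cv2) and the standard library are available. Lean on these libraries where they do the work, as an engineer would, in place of code of your own. Each camera call takes 0.05 s, during which the arm holds its last target. There are 200 camera calls.

## Working session

There is one attempt and no reset: what is moved stays moved. The work goes in short steps, Python scripts to look and compute and a shell command to move; the robot and the scene stay as the last step left them, time stands still between calls to the robot, and variables do not carry over. Pictures are saved under pics/ and viewed, at most 10 in all, crops included, and the job is handed in when it is done.

```bash
ls; mkdir -p pics
cat > h.py <<'E'
import numpy as np, cv2
from rig import manip
from scipy.spatial.transform import Rotation as R
def rot(q): return R.from_quat([q[1],q[2],q[3],q[0]]).as_matrix()
def cam(n, st=None):
    i=manip.camera_info(n); K=np.array(i["camera_matrix"])
    if "eye" in i:
        o=np.array(i["orientation"]); return K,(o if o.shape==(3,3) else rot(o)),np.array(i["eye"])
    st=st or manip.get_state(); T=np.eye(4); T[:3,:3]=rot(st["ee_rot"]); T[:3,3]=st["position"]
    T=T@np.array(i["tool_from_camera"]); return K,T[:3,:3],T[:3,3]
def ray(c,uv):
    K,Rm,e=c; d=Rm@np.linalg.solve(K,[uv[0],uv[1],1.]); return e,d/np.linalg.norm(d)
def onz(c,uv,z):
    e,d=ray(c,uv); return e+d*(z-e[2])/d[2]
def proj(c,p):
    K,Rm,e=c; q=K@(Rm.T@(np.array(p)-e)); return q[:2]/q[2]
def tri(a,b):
    (e1,d1),(e2,d2)=a,b; s=np.linalg.lstsq(np.c_[d1,-d2],e2-e1,rcond=None)[0]
    p,q=e1+s[0]*d1,e2+s[1]*d2; return (p+q)/2,np.linalg.norm(p-q)
def snap(n,f):
    st=manip.get_state(); im=manip.get_image(n); cv2.imwrite('pics/'+f,im[:,:,::-1]); return im,cam(n,st)
E
python3 - <<'E'
from h import *
for n in("top","scene","wrist"): snap(n,n+'0.png')
print({k:manip.camera_info(n) for k in [1] for n in("top",)}); print(manip.camera_info("scene")); print(manip.get_state()); print(manip.grip_point_offset,manip.camera_info("wrist"))
E
```

```text
pics
{1: {'camera_matrix': array([[469.07001251,   0.        , 325.26597478],
       [  0.        , 469.07001251, 232.87575073],
       [  0.        ,   0.        ,   1.        ]]), 'eye': array([ 0.31750457, -0.05501971,  1.30614136]), 'orientation': array([-0.05951634,  0.71476768, -0.69330592,  0.06994199])}}
{'camera_matrix': array([[452.46210111,   0.        , 322.17996974],
       [  0.        , 452.46210111, 237.29354364],
       [  0.        ,   0.        ,   1.        ]]), 'eye': array([0.97988984, 0.579121  , 0.64585837]), 'orientation': array([-0.140952  ,  0.26401956,  0.84832454, -0.43677417])}
{'clock': 0.15, 'qpos': array([-1.42297906e+00,  2.76442201e-01,  1.50583885e+00,  2.85403341e-05,
        1.36069248e+00, -1.20974500e-01]), 'qd': array([ 0.00056853, -0.00122873, -0.00313364,  0.0002965 , -0.00270284,
        0.001219  ]), 'effort': array([ 1.94318163e-03, -4.17143512e+01, -2.46032810e+01, -1.95052821e-04,
        7.67947873e-03, -5.99952621e-07]), 'position': array([ 0.15266195, -0.55395999,  0.2306441 ]), 'ee_rot': array([-6.90560556e-04,  9.90982622e-01,  1.33988677e-01,  4.68671876e-06]), 'contact_force': array([ 0.86223894, -0.15286962,  0.18019598]), 'moment': array([0.01152408, 0.02312809, 0.05350957]), 'gripper_force': 0.0, 'width': 0.08549135878095637}
0.0187 {'camera_matrix': array([[406.39831224,   0.        , 308.61310044],
       [  0.        , 406.39831224, 240.00757702],
       [  0.        ,   0.        ,   1.        ]]), 'tool_from_camera': array([[ 6.70164310e-04, -9.45789344e-01, -3.24780028e-01,
         8.26399960e-02],
       [ 9.99999308e-01,  9.47960162e-04, -6.97108056e-04,
        -4.98588344e-04],
       [ 9.67195900e-04, -3.24779336e-01,  9.45789325e-01,
        -1.41763698e-01],
       [ 0.00000000e+00,  0.00000000e+00,  0.00000000e+00,
         1.00000000e+00]])}
```

View pics/top0.png

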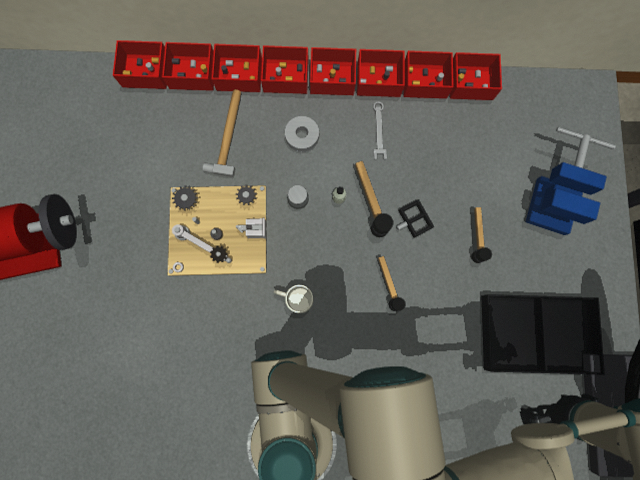

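View pics/scene0.png

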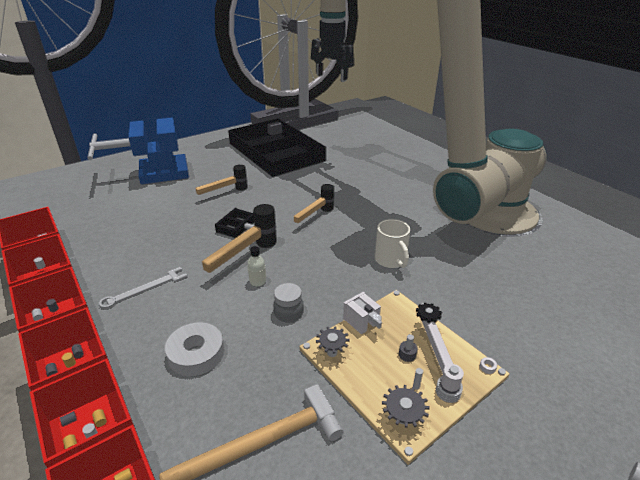

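Candidates in the top view: large mallet with its head at (380,225), a smaller one at (397,304), another small one at (481,255), and a steel claw hammer at (219,169). The one at (380,225) fits: it has the biggest rubber head, and the lube and pedal are beside it. The stand is at (168–267, 186–275), with the pin near (216,234), pivot near (180,231) and idler near (219,254). Next I'll confirm this in a crop and measure.

Run:
```python
from h import *
t=cv2.imread('pics/top0.png'); s=cv2.imread('pics/scene0.png')
a=cv2.resize(t[150:320,300:500],(400,340),interpolation=cv2.INTER_CUBIC)
b=cv2.resize(s[190:360,190:390],(400,340),interpolation=cv2.INTER_CUBIC)
c=cv2.resize(t[180:280,160:277],(398,340)); d=cv2.resize(s[285:465,295:515],(416,340))
o=np.zeros((600,800,3),np.uint8)
o[:300,:400]=cv2.resize(a,(400,300));o[:300,400:]=cv2.resize(b,(400,300));o[300:,:400]=cv2.resize(c,(400,300));o[300:,400:]=cv2.resize(d,(400,300))
cv2.imwrite('pics/crop1.png',o)
ct=cam('top')
h=cv2.cvtColor(t,cv2.COLOR_BGR2HSV)
w=cv2.inRange(h,(8,90,90),(28,255,255))
n,l,st,ce=cv2.connectedComponentsWithStats(w)
for i in range(1,n):
    if st[i,4]>60: print('wood',st[i],ce[i],cv2.minAreaRect(np.argwhere(l==i)[:,::-1].astype(np.float32)))
bl=cv2.inRange(h,(0,0,0),(180,255,45))
n,l,st,ce=cv2.connectedComponentsWithStats(bl)
for i in range(1,n):
    if 50<st[i,4]<900: print('black',st[i],ce[i])
for n,uv,z in(('head',(380,217),.095),('pin',(216,233),.063),('pivot',(179,231),.072),('idler',(219,254),.072)): print(n,onz(ct,uv,z).round(3))
```

```text
wood [218  89  23  76 645] [229.04651163 126.16124031] ((228.98777770996094, 126.39024353027344), (8.66053581237793, 76.4781265258789), 12.094757080078125)
wood [356 161  25  55 434] [368.14285714 187.70506912] ((368.19476318359375, 187.87049865722656), (56.29908752441406, 7.847589492797852), 69.62356567382812)
wood [ 168  186   98   90 6260] [218.14009585 232.24169329] ((216.49996948242188, 230.49996948242188), (96.99998474121094, 88.99998474121094), 0.0)
wood [475 207   9  41 227] [479.32599119 227.        ] ((479.32757568359375, 226.93104553222656), (40.27705764770508, 5.647092819213867), 85.2363510131836)
wood [379 256  18  42 251] [387.52988048 276.88446215] ((387.36859130859375, 276.6960144042969), (42.70958709716797, 5.993500232696533), 70.70995330810547)
black [550 165  11  16  62] [554.59677419 172.14516129]
black [628 189  12  19 176] [633.73295455 197.93181818]
black [399 200  35  37 429] [415.67365967 217.59207459]
black [370 214  23  23 378] [381.18518519 224.95238095]
black [633 220   7  69 258] [637.18217054 244.70155039]
black [211 246  16  16 119] [218.1092437  254.08403361]
black [471 248  21  15 225] [480.79111111 254.84888889]
black [389 298  16  14 178] [396.38202247 304.08988764]
black [256 351  46  10 236] [278.26694915 355.12711864]
black [344 367  82  20 774] [381.66537468 375.81395349]
black [338 403   7  34  94] [340.30851064 419.88297872]
black [587 444  12  32 268] [592.47014925 458.77238806]
black [600 449  34  31 614] [616.95928339 466.30944625]
black [426 466  32  14 105] [445.6        473.61904762]
head [ 0.59  -0.213  0.095]
pin [0.539 0.223 0.063]
pivot [0.539 0.32  0.072]
idler [0.481 0.209 0.072]
```

View pics/crop1.png

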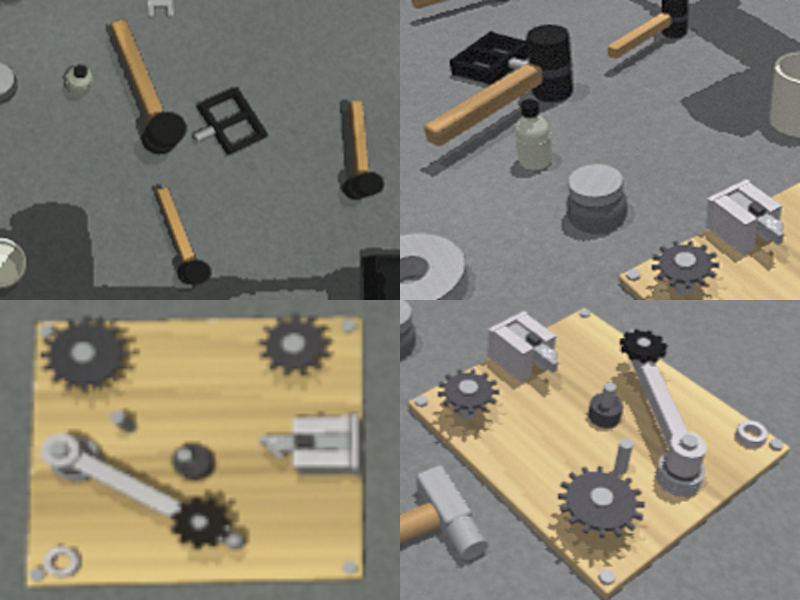

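The crop confirms it: the large mallet has its head top at crop (165,130) in the top view and (549,36) in the scene view, with the lube bottle and pedal next to it. The pin top is at (185,455) and (608,385). Now I'll triangulate both.

Run:
```python
from h import *
a,b=cam('top'),cam('scene')
T=lambda u,v:(300+u/2,150+v*170/300); S=lambda u,v:(190+(u-400)/2,190+v*170/300)
T2=lambda u,v:(160+u*117/400,180+(v-300)/3); S2=lambda u,v:(295+(u-400)*.55,285+(v-300)*.6)
P={'headtop':(T(165,128),S(549,36)),'handle_end_top':(T(118,23),S(435,129)),'pin':(T2(184,455),S2(608,387)),'pivot':(T2(62,450),S2(689,438)),
'idler':(T2(200,521),S2(644,343)),'bigspr':(T2(83,352),S2(603,501)),'smallspr':(T2(293,343),S2(468,393)),'lubetop':(T(78,74),S(530,108))}
for k,(u,v) in P.items(): p,e=tri(ray(a,u),ray(b,v)); print(k,p.round(4),round(e,4))
s=manip.get_state(); K,Rm,e=cam('wrist'); print('wristcam',e,Rm[:,2], rot(s['ee_rot']).round(3))
```

```text
headtop [ 0.5773 -0.2216  0.0908] 0.0033
handle_end_top [ 0.751  -0.1586  0.0555] 0.0001
pin [0.5447 0.2293 0.0556] 0.0043
pivot [0.5426 0.3224 0.0696] 0.0012
idler [0.4825 0.2107 0.0692] 0.0013
bigspr [0.6384 0.3202 0.0478] 0.001
smallspr [0.6539 0.1524 0.0448] 0.0021
lubetop [ 0.6618 -0.1058  0.0807] 0.0074
wristcam [ 0.23222719 -0.53172756  0.37242441] [-0.31346986 -0.08428114 -0.94585059] [[ 0.964  0.266 -0.   ]
 [ 0.266 -0.964  0.001]
 [ 0.    -0.001 -1.   ]]
```

```bash
python3 -m handwheel '[{"translation":[0.0328,-0.0125,0],"angular":[0,0,0],"hand":0},{"translation":[0.0328,-0.0125,0],"angular":[0,0,0],"hand":0},{"translation":[0.0328,-0.0125,0],"angular":[0,0,0],"hand":0},{"translation":[0.0328,-0.0125,0],"angular":[0,0,0],"hand":0},{"translation":[0.0328,-0.0125,0],"angular":[0,0,0],"hand":0},{"translation":[0.0328,-0.0125,0],"angular":[0,0,0],"hand":0},{"translation":[0.0328,-0.0125,0],"angular":[0,0,0],"hand":0},{"translation":[0.0328,-0.0125,0],"angular":[0,0,0],"hand":0},{"translation":[0.0328,-0.0125,0],"angular":[0,0,0],"hand":0}]' 
python3 -m handwheel '[{"translation":[0.0328,-0.0125,0],"angular":[0,0,0],"hand":0},{"translation":[0.0328,-0.0125,0],"angular":[0,0,0],"hand":0},{"translation":[0.0328,-0.0125,0],"angular":[0,0,0],"hand":0},{"translation":[0.0328,-0.0125,0],"angular":[0,0,0],"hand":0},{"translation":[0.0328,-0.0125,0],"angular":[0,0,0],"hand":0},{"translation":[0.0328,-0.0125,0],"angular":[0,0,0],"hand":0},{"translation":[0.0328,-0.0125,0],"angular":[0,0,0],"hand":0},{"translation":[0.0328,-0.0125,0],"angular":[0,0,-4.6],"hand":0},{"translation":[0,0,0],"angular":[0,0,0],"hand":0},{"translation":[0,0,0],"angular":[0,0,0],"hand":0}]'
python3 - <<'E'
from h import *
im,c=snap('wrist','w1.png'); s=manip.get_state(); print(s['position'],rot(s['ee_rot']).round(3).tolist())
h=cv2.cvtColor(im,cv2.COLOR_RGB2HSV)
w=cv2.inRange(h,(8,90,70),(28,255,255))
n,l,st,ce=cv2.connectedComponentsWithStats(w)
for i in range(1,n):
    if st[i,4]>500:
        r=cv2.minAreaRect(np.argwhere(l==i)[:,::-1].astype(np.float32)); bx=cv2.boxPoints(r)
        print('wood',st[i],r); print(np.array([onz(c,q,.0605) for q in bx]).round(4))
E
```

```text
clock: 0.9
position: [0.4085, -0.3661, 0.2311]
ee_rot: [-0.0, 0.991, 0.134, -0.0]
contact_force: [0.9, -1.3, -0.7]
width: 0.0851
gripper_force: 0.0
clock: 1.73
position: [0.6348, -0.1999, 0.2302]
ee_rot: [-0.0, 0.985, 0.175, -0.001]
contact_force: [-0.4, -0.3, 0.3]
width: 0.0851
gripper_force: 0.0
[ 0.63367263 -0.20095264  0.23042603] [[0.939, 0.343, -0.002], [0.343, -0.939, -0.0], [-0.002, -0.001, -1.0]]
wood [ 300   33   30  219 6047] ((314.5, 142.0), (218.0, 29.0), 90.0)
[[ 0.7511 -0.1498  0.0605]
 [ 0.758  -0.1685  0.0605]
 [ 0.6083 -0.2264  0.0605]
 [ 0.6001 -0.2041  0.0605]]
wood [ 541  301   80  107 2916] ((578.955078125, 353.971923828125), (26.181949615478516, 118.29576110839844), 32.0053825378418)
[[ 0.5394 -0.4607  0.0605]
 [ 0.6489 -0.4569  0.0605]
 [ 0.6441 -0.4823  0.0605]
 [ 0.5326 -0.4887  0.0605]]
wood [ 275  341   17  105 1580] ((283.0, 393.0), (104.0, 16.0), 90.0)
[[ 0.5123 -0.2122  0.0605]
 [ 0.5172 -0.2255  0.0605]
 [ 0.4059 -0.2647  0.0605]
 [ 0.4004 -0.2499  0.0605]]
```

View pics/w1.png

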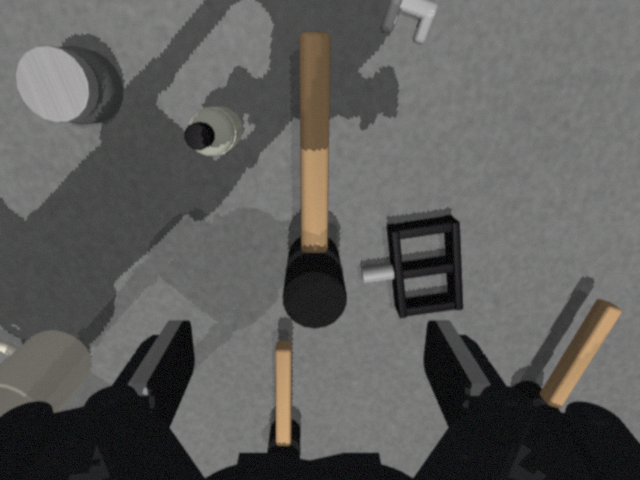

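The handle lies straight along tool x (col 314), with the head top at (314,295). The lube at (215,130) and pedal at (425,265) leave the fingers room. Descending to grip.

```bash
python3 -m handwheel '[{"translation":[-0.001,0.003,0.03],"angular":[0,0,0],"hand":0},{"translation":[0,0,0.035],"angular":[0,0,0],"hand":0},{"translation":[0,0,0.035],"angular":[0,0,0],"hand":0},{"translation":[0,0,0.035],"angular":[0,0,0],"hand":0},{"translation":[0,0,0.035],"angular":[0,0,0],"hand":0},{"translation":[0,0,0.03],"angular":[0,0,0],"hand":0},{"translation":[0,0,0],"angular":[0,0,0],"hand":0}]'
python3 -m handwheel '[{"translation":[0,0,0],"angular":[0,0,0],"hand":1},{"translation":[0,0,0],"angular":[0,0,0],"hand":1},{"translation":[0,0,0],"angular":[0,0,0],"hand":1},{"translation":[0,0,0],"angular":[0,0,0],"hand":1},{"translation":[0,0,0],"angular":[0,0,0],"hand":1},{"translation":[0,0,0],"angular":[0,0,0],"hand":1},{"translation":[0,0,0],"angular":[0,0,0],"hand":1}]' 100
python3 -m handwheel '[{"translation":[0,0,-0.01],"angular":[0,0,0],"hand":1},{"translation":[0,0,-0.03],"angular":[0,0,0],"hand":1},{"translation":[0,0,-0.03],"angular":[0,0,0],"hand":1},{"translation":[0,0,-0.03],"angular":[0,0,0],"hand":1},{"translation":[0,0,-0.03],"angular":[0,0,0],"hand":1},{"translation":[0,0,-0.02],"angular":[0,0,0],"hand":1},{"translation":[0,0,0],"angular":[0,0,0],"hand":1}]'
```

```text
clock: 2.37
position: [0.6277, -0.2039, 0.0249]
ee_rot: [-0.004, 0.985, 0.173, -0.006]
contact_force: [-1.9, -0.1, -0.6]
width: 0.0855
gripper_force: 0.0
clock: 2.95
position: [0.635, -0.2049, 0.0334]
ee_rot: [0.001, 0.985, 0.174, 0.001]
contact_force: [0.4, 0.7, 6.1]
width: 0.0206
gripper_force: 98.1
clock: 3.53
position: [0.6365, -0.2056, 0.1873]
ee_rot: [0.003, 0.985, 0.174, 0.004]
contact_force: [0.8, -0.9, -2.4]
width: 0.0204
gripper_force: 98.2
```

```bash
python3 -m handwheel '[{"translation":[0,0,0],"angular":[0,0,5.4],"hand":1},{"translation":[0,0,0],"angular":[0,0,5.4],"hand":1},{"translation":[0,0,0],"angular":[0,0,5.4],"hand":1},{"translation":[0,-0.015,0],"angular":[0,0,0],"hand":1},{"translation":[0,-0.03,0],"angular":[0,0,0],"hand":1},{"translation":[0,-0.03,0],"angular":[0,0,0],"hand":1},{"translation":[0,-0.03,0],"angular":[0,0,0],"hand":1},{"translation":[0,-0.03,0],"angular":[0,0,0],"hand":1},{"translation":[0,-0.03,0],"angular":[0,0,0],"hand":1},{"translation":[0,-0.03,0],"angular":[0,0,0],"hand":1}]'
python3 -m handwheel '[{"translation":[0,-0.03,0],"angular":[0,0,0],"hand":1},{"translation":[0,-0.03,0],"angular":[0,0,0],"hand":1},{"translation":[0,-0.03,0],"angular":[0,0,0],"hand":1},{"translation":[0,-0.03,0],"angular":[0,0,0],"hand":1},{"translation":[0,-0.03,0],"angular":[0,0,0],"hand":1},{"translation":[0,-0.03,0],"angular":[0,0,0],"hand":1},{"translation":[0.004,-0.03,0],"angular":[0,0,0],"hand":1},{"translation":[0,-0.016,0],"angular":[0,0,0],"hand":1},{"translation":[0,0,0],"angular":[0,0,0],"hand":1},{"translation":[0,0,0],"angular":[0,0,0],"hand":1}]'
python3 - <<'E'
from h import *
a,_=snap('scene','s2.png'); b,c=snap('wrist','w2.png'); s=manip.get_state(); print(s['position'],rot(s['ee_rot']).round(3).tolist())
o=np.zeros((500,800,3),np.uint8)
o[:,:400]=cv2.resize(a[230:430,300:460],(400,500)); o[:300,400:]=cv2.resize(b,(400,300)); cv2.imwrite('pics/c2.png',o[:,:,::-1])
E
```

```text
clock: 4.37
position: [0.6195, -0.0075, 0.1799]
ee_rot: [-0.0, 0.999, 0.034, -0.001]
contact_force: [0.9, -0.2, -1.9]
width: 0.0201
gripper_force: 98.2
clock: 5.2
position: [0.6088, 0.2164, 0.1802]
ee_rot: [0.001, 0.999, 0.035, -0.001]
contact_force: [-0.8, -0.4, -2.5]
width: 0.0203
gripper_force: 98.2
[0.60944621 0.21480118 0.18065904] [[0.998, 0.067, -0.001], [0.067, -0.998, -0.001], [-0.001, 0.001, -1.0]]
```

View pics/c2.png

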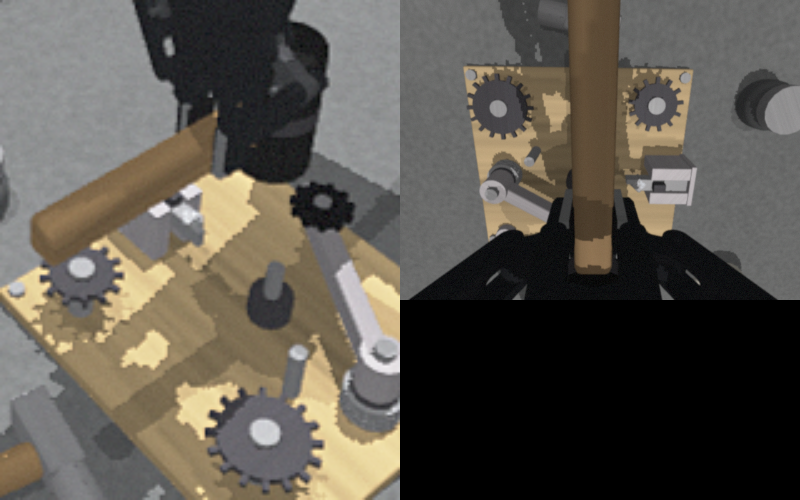

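Run:
```python
from h import *
w,s,t=cam('wrist'),cam('scene'),cam('top')
B=onz(w,(157,174),.054);S=onz(w,(411,168),.054);P=onz(w,(145,306),.072)
print('spr/pivot',B,S,P)
print('pin scene',onz(s,(409.6,336),.063),'pin top',onz(t,(214,231.7),.063))
F=np.array([[83,83],[88,-85],[-10,95]])/1e3; W=np.array([B,S,P])[:,:2]
f0,w0=F.mean(0),W.mean(0); H=(F-f0).T@(W-w0); yaw=np.arctan2(H[0,1]-H[1,0],H[0,0]+H[1,1]); c,q=np.cos(yaw),np.sin(yaw);Rm=np.array([[c,-q],[q,c]])
o=w0-Rm@f0; print('origin',o,'yaw',np.degrees(yaw),'resid',(W-(F@Rm.T+o)).round(4))
pv=o+Rm@F[2]
for qq in(0,.35,.7,.81): d=yaw-2.121+qq; print(qq,'idler',pv+.13*np.array([np.cos(d),np.sin(d)]),'push',pv+.1*np.array([np.cos(d),np.sin(d)]), 'dir deg',np.degrees(d))
```

```text
spr/pivot [0.63892221 0.31756521 0.054     ] [0.65416458 0.15056422 0.054     ] [0.55013052 0.32425945 0.072     ]
pin scene [0.54947612 0.23033637 0.063     ] pin top [0.54189845 0.22873608 0.063     ]
origin [0.56234384 0.23050424] yaw 2.84488083599885 resid [[-0.0022  0.    ]
 [-0.0003  0.0006]
 [ 0.0025 -0.0006]]
0 idler [0.48525292 0.21083947] push [0.4996502  0.23715902] dir deg -118.67946751124875
0.35 idler [0.52814331 0.19636133] push [0.53264281 0.22602198] dir deg -98.62594468166994
0.7 idler [0.5733979  0.19746797] push [0.56745403 0.22687325] dir deg -78.57242185209113
0.81 idler [0.58723049 0.20106564] push [0.57809448 0.22964069] dir deg -72.26988610565206
```

```bash
python3 -m handwheel '[{"translation":[0.002,-0.01,0],"angular":[0,0,0],"hand":1},{"translation":[0.002,-0.01,0],"angular":[0,0,0],"hand":1},{"translation":[0,0,0.02],"angular":[0,0,0],"hand":1},{"translation":[0,0,0.02],"angular":[0,0,0],"hand":1},{"translation":[0,0,0.02],"angular":[0,0,0],"hand":1},{"translation":[0,0,0.01],"angular":[0,0,0],"hand":1},{"translation":[0,0,0],"angular":[0,0,0],"hand":1}]'
python3 -m handwheel '[{"translation":[0,0,0.005],"angular":[0,0,0],"hand":1},{"translation":[0,0,0.005],"angular":[0,0,0],"hand":1},{"translation":[0,0,0.005],"angular":[0,0,0],"hand":1},{"translation":[0,0,0.005],"angular":[0,0,0],"hand":1},{"translation":[0,0,0],"angular":[0,0,0],"hand":1}]'
python3 -m handwheel '[{"translation":[0,0,0.005],"angular":[0,0,0],"hand":1},{"translation":[0,0,0.005],"angular":[0,0,0],"hand":1},{"translation":[0,0,0.005],"angular":[0,0,0],"hand":1},{"translation":[0,0,0.003],"angular":[0,0,0],"hand":1},{"translation":[0,0,0],"angular":[0,0,0],"hand":1}]'
```

```text
clock: 5.88
position: [0.6111, 0.2356, 0.1084]
ee_rot: [0.001, 0.999, 0.033, -0.003]
contact_force: [0.3, -0.0, -2.3]
width: 0.0204
gripper_force: 98.3
clock: 6.3
position: [0.6131, 0.2361, 0.0911]
ee_rot: [-0.0, 0.999, 0.033, 0.0]
contact_force: [-0.5, -0.9, -2.9]
width: 0.0206
gripper_force: 98.5
clock: 6.72
position: [0.6129, 0.236, 0.0726]
ee_rot: [-0.0, 0.999, 0.033, 0.0]
contact_force: [1.1, -0.0, -2.7]
width: 0.0205
gripper_force: 98.6
```

No pin reaction shows in the force reading, so I'll look before going on.

Run:
```python
from h import *
a,_=snap('scene','s3.png'); s=manip.get_state(); print(s['position'],s['contact_force'],s['moment'])
b,_=snap('top','t3.png')
o=np.zeros((500,800,3),np.uint8)
o[:,:400]=cv2.resize(a[220:420,320:480],(400,500)); o[:400,400:]=cv2.resize(b[180:280,160:260],(400,400)); cv2.imwrite('pics/c3.png',o[:,:,::-1])
```

```text
[0.61237999 0.23586598 0.0725531 ] [ 0.15237362 -0.65362582 -1.35541048] [-0.02198611 -0.08120978 -0.05169171]
```

View pics/c3.png

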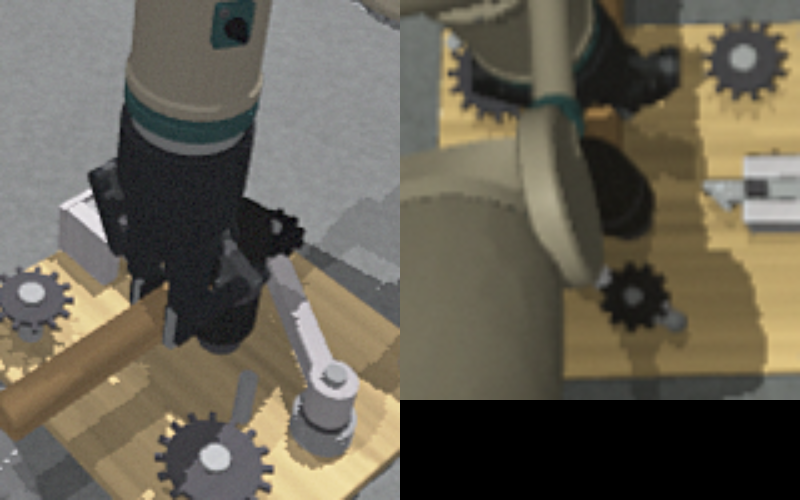

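The head covers the pin and collar, with its lower edge at scene (408,358), and looks well placed. I'll keep pressing until it meets the collar.

```bash
python3 -m handwheel '[{"translation":[0,0,0.002],"angular":[0,0,0],"hand":1},{"translation":[0,0,0.002],"angular":[0,0,0],"hand":1}]'
python3 -m handwheel '[{"translation":[0,0,0.002],"angular":[0,0,0],"hand":1},{"translation":[0,0,0.002],"angular":[0,0,0],"hand":1},{"translation":[0,0,0],"angular":[0,0,0],"hand":1}]'
```

```text
clock: 6.98
position: [0.6122, 0.2358, 0.0693]
ee_rot: [0.0, 0.999, 0.033, -0.0]
contact_force: [-0.6, -0.4, 1.7]
width: 0.0203
gripper_force: 98.7
clock: 7.23
position: [0.6124, 0.2358, 0.0658]
ee_rot: [0.0, 0.999, 0.033, -0.0]
contact_force: [-1.5, -1.2, 4.9]
width: 0.0208
gripper_force: 99.6
```

```bash
python3 -m handwheel '[{"translation":[0,0,0.002],"angular":[0,0,0],"hand":1},{"translation":[0,0,0],"angular":[0,0,0],"hand":1}]'
python3 -m handwheel '[{"translation":[0,0,0.002],"angular":[0,0,0],"hand":1},{"translation":[0,0,0],"angular":[0,0,0],"hand":1}]'
python3 -m handwheel '[{"translation":[0,0,0.001],"angular":[0,0,0],"hand":1},{"translation":[0,0,0],"angular":[0,0,0],"hand":1}]'
```

```text
clock: 7.4
position: [0.6133, 0.2361, 0.0647]
ee_rot: [-0.0, 0.999, 0.033, 0.001]
contact_force: [-0.7, -0.0, 8.2]
width: 0.02
gripper_force: 99.7
clock: 7.57
position: [0.6143, 0.2362, 0.0636]
ee_rot: [-0.0, 0.999, 0.033, 0.002]
contact_force: [0.1, -0.0, 10.7]
width: 0.0202
gripper_force: 100.4
clock: 7.73
position: [0.6144, 0.2362, 0.0633]
ee_rot: [-0.0, 0.999, 0.033, 0.002]
contact_force: [0.0, -1.0, 13.5]
width: 0.0205
gripper_force: 101.0
```

```bash
python3 -m handwheel '[{"translation":[0,0,-0.01],"angular":[0,0,0],"hand":1},{"translation":[0,0,-0.025],"angular":[0,0,0],"hand":1},{"translation":[0,0,-0.03],"angular":[0,0,0],"hand":1},{"translation":[0,0,-0.03],"angular":[0,0,0],"hand":1},{"translation":[0,0,-0.025],"angular":[0,0,0],"hand":1},{"translation":[-0.006,0.013,0],"angular":[0,0,0],"hand":1},{"translation":[-0.0126,0.027,0],"angular":[0,0,0],"hand":1},{"translation":[-0.0126,0.027,0],"angular":[0,0,0],"hand":1},{"translation":[-0.0126,0.027,0],"angular":[0,0,0],"hand":1},{"translation":[-0.0126,0.027,0],"angular":[0,0,0],"hand":1}]'
python3 -m handwheel '[{"translation":[-0.0126,0.027,0],"angular":[0,0,0],"hand":1},{"translation":[-0.0126,0.027,0],"angular":[0,0,0],"hand":1},{"translation":[-0.0126,0.027,0],"angular":[0,0,0],"hand":1},{"translation":[-0.0126,0.027,0],"angular":[0,0,0],"hand":1},{"translation":[-0.0126,0.027,0],"angular":[0,0,0],"hand":1},{"translation":[-0.0126,0.027,0],"angular":[0,0,0],"hand":1},{"translation":[-0.0126,0.027,0],"angular":[0,0,0],"hand":1},{"translation":[-0.006,0.013,0],"angular":[0,0,0],"hand":1},{"translation":[0,0,0],"angular":[0,0,0],"hand":1},{"translation":[0,0,0],"angular":[0,0,0],"hand":1}]'
python3 - <<'E'
from h import *
s=manip.get_state(); print(s['position'],rot(s['ee_rot']).round(3).tolist())
a,_=snap('scene','s4.png')
o=np.zeros((500,800,3),np.uint8)
o[:,:400]=cv2.resize(a[220:420,320:480],(400,500)); o[:300,400:]=cv2.resize(a,(400,300)); cv2.imwrite('pics/c4.png',o[:,:,::-1])
E
```

```text
clock: 8.57
position: [0.5624, 0.1099, 0.1785]
ee_rot: [0.0, 0.999, 0.033, -0.001]
contact_force: [-0.0, -0.2, -2.1]
width: 0.02
gripper_force: 98.6
clock: 9.4
position: [0.4825, -0.0967, 0.1792]
ee_rot: [-0.001, 0.999, 0.032, -0.001]
contact_force: [1.0, -0.7, -2.7]
width: 0.0203
gripper_force: 98.6
[ 0.4825399  -0.0967351   0.17915633] [[0.998, 0.064, -0.002], [0.064, -0.998, 0.001], [-0.002, -0.001, -1.0]]
```

View pics/c4.png

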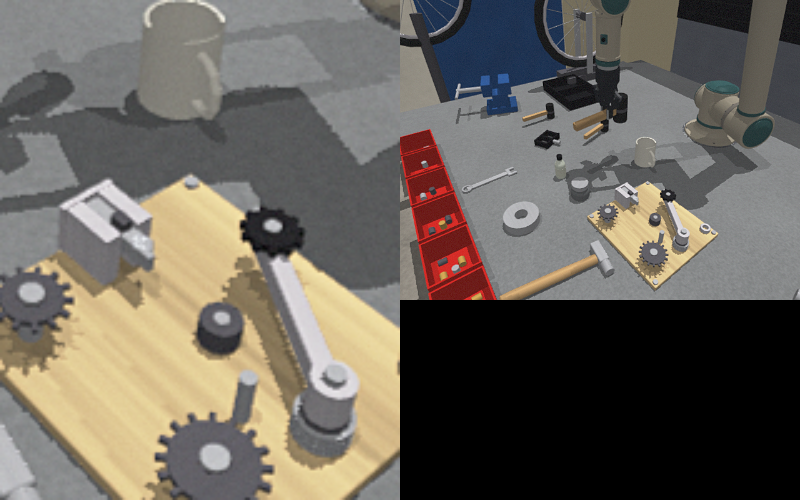

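The pin is home: at crop (220,315) it is flush in its collar. Setting the mallet down on free bench now.

```bash
python3 -m handwheel '[{"translation":[0,0,0.015],"angular":[0,0,0],"hand":1},{"translation":[0,0,0.03],"angular":[0,0,0],"hand":1},{"translation":[0,0,0.03],"angular":[0,0,0],"hand":1},{"translation":[0,0,0.03],"angular":[0,0,0],"hand":1},{"translation":[0,0,0.02],"angular":[0,0,0],"hand":1},{"translation":[0,0,0.01],"angular":[0,0,0],"hand":1},{"translation":[0,0,0],"angular":[0,0,0],"hand":1},{"translation":[0,0,0],"angular":[0,0,0],"hand":1}]'
for i in 1; do python3 -m handwheel '[{"translation":[0,0,0.003],"angular":[0,0,0],"hand":1},{"translation":[0,0,0.003],"angular":[0,0,0],"hand":1},{"translation":[0,0,0],"angular":[0,0,0],"hand":1}]'; done
python3 -m handwheel '[{"translation":[0,0,0.002],"angular":[0,0,0],"hand":1},{"translation":[0,0,0],"angular":[0,0,0],"hand":1}]'
```

```text
clock: 10.12
position: [0.4837, -0.0953, 0.0446]
ee_rot: [-0.0, 0.999, 0.034, -0.001]
contact_force: [0.1, 0.2, -2.3]
width: 0.0199
gripper_force: 98.5
clock: 10.37
position: [0.4842, -0.0962, 0.0396]
ee_rot: [0.0, 0.999, 0.033, 0.001]
contact_force: [0.1, 1.0, -1.8]
width: 0.0204
gripper_force: 98.5
clock: 10.53
position: [0.4839, -0.0964, 0.0375]
ee_rot: [0.0, 0.999, 0.033, 0.0]
contact_force: [1.1, 0.2, -2.5]
width: 0.0203
gripper_force: 98.5
```

```bash
python3 -m handwheel '[{"translation":[0,0,0.002],"angular":[0,0,0],"hand":1},{"translation":[0,0,0],"angular":[0,0,0],"hand":1}]'
python3 -m handwheel '[{"translation":[0,0,0.002],"angular":[0,0,0],"hand":1},{"translation":[0,0,0],"angular":[0,0,0],"hand":1}]'
python3 -m handwheel '[{"translation":[0,0,0.001],"angular":[0,0,0],"hand":1},{"translation":[0,0,0],"angular":[0,0,0],"hand":1},{"translation":[0,0,0],"angular":[0,0,0],"hand":1}]'
```

```text
clock: 10.7
position: [0.4837, -0.0964, 0.0352]
ee_rot: [0.0, 0.999, 0.033, -0.0]
contact_force: [-0.9, -0.5, -2.1]
width: 0.0202
gripper_force: 98.5
clock: 10.87
position: [0.4837, -0.0963, 0.0331]
ee_rot: [-0.0, 0.999, 0.033, -0.0]
contact_force: [0.5, 1.4, -1.6]
width: 0.0204
gripper_force: 98.5
clock: 11.12
position: [0.4839, -0.0963, 0.0323]
ee_rot: [0.0, 0.999, 0.033, 0.0]
contact_force: [-0.2, 0.5, -1.3]
width: 0.0206
gripper_force: 98.8
```

Contact is starting, so I'll go a touch lower, open slowly and retreat straight up.

```bash
python3 -m handwheel '[{"translation":[0,0,0.001],"angular":[0,0,0],"hand":1},{"translation":[0,0,0],"angular":[0,0,0],"hand":1}]'
python3 -m handwheel '[{"translation":[0,0,0],"angular":[0,0,0],"hand":0.6},{"translation":[0,0,0],"angular":[0,0,0],"hand":0.3},{"translation":[0,0,0],"angular":[0,0,0],"hand":0},{"translation":[0,0,0],"angular":[0,0,0],"hand":0},{"translation":[0,0,0],"angular":[0,0,0],"hand":0},{"translation":[0,0,0],"angular":[0,0,0],"hand":0},{"translation":[0,0,0],"angular":[0,0,0],"hand":0},{"translation":[0,0,0],"angular":[0,0,0],"hand":0}]' 60
python3 -m handwheel '[{"translation":[0,0,-0.01],"angular":[0,0,0],"hand":0},{"translation":[0,0,-0.03],"angular":[0,0,0],"hand":0},{"translation":[0,0,-0.03],"angular":[0,0,0],"hand":0},{"translation":[0,0,-0.03],"angular":[0,0,0],"hand":0},{"translation":[0,0,-0.03],"angular":[0,0,0],"hand":0},{"translation":[0,0,-0.03],"angular":[0,0,0],"hand":0},{"translation":[0,0,0],"angular":[0,0,0],"hand":0}]'
python3 - <<'E'
from h import *
s=manip.get_state(); print(s['position'],rot(s['ee_rot']).round(3).tolist())
a,_=snap('wrist','w5.png');b,_=snap('scene','s5.png')
cv2.imwrite('pics/c5.png',cv2.hconcat([cv2.resize(a,(400,300)),cv2.resize(b,(400,300))])[:,:,::-1])
E
```

```text
clock: 11.28
position: [0.4841, -0.0964, 0.032]
ee_rot: [0.0, 0.999, 0.033, 0.0]
contact_force: [-0.9, 0.8, 4.0]
width: 0.0203
gripper_force: 99.8
clock: 11.95
position: [0.4838, -0.0963, 0.0313]
ee_rot: [0.0, 0.999, 0.033, -0.0]
contact_force: [0.3, 0.2, 0.0]
width: 0.0854
gripper_force: 0.0
clock: 12.53
position: [0.4875, -0.0975, 0.1973]
ee_rot: [0.002, 0.999, 0.033, 0.006]
contact_force: [0.8, -0.5, 0.0]
width: 0.0853
gripper_force: 0.0
[ 0.48745165 -0.09753645  0.19727358] [[0.998, 0.066, 0.011], [0.066, -0.998, -0.004], [0.011, 0.005, -1.0]]
```

View pics/c5.png

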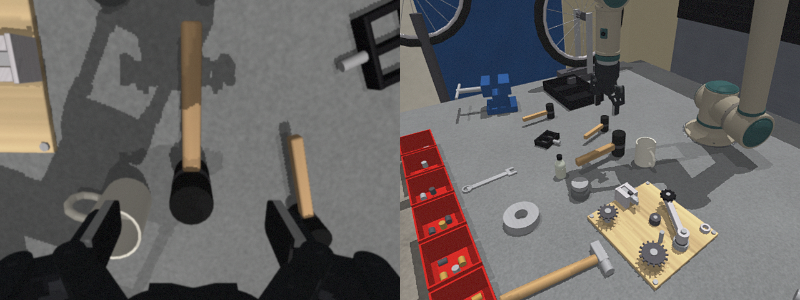

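The mallet is upright on the bench, with its head at wrist crop (190,195), and nothing else has moved. Now I'll shut the fingers and move behind the tensioner bar.

```bash
python3 -m handwheel '[{"translation":[0,-0.015,0],"angular":[0,0,0],"hand":1},{"translation":[0,-0.03,0],"angular":[0,0,0],"hand":1},{"translation":[0,-0.03,0],"angular":[0,0,0],"hand":1},{"translation":[0,-0.03,0],"angular":[0,0,0],"hand":1},{"translation":[0,-0.03,0],"angular":[0,0,0],"hand":1},{"translation":[0,-0.03,0],"angular":[0,0,0],"hand":1},{"translation":[0,-0.03,0],"angular":[0,0,0],"hand":1},{"translation":[0,-0.03,0],"angular":[0,0,0],"hand":1},{"translation":[0,-0.03,0],"angular":[0,0,0],"hand":1},{"translation":[0,-0.03,0],"angular":[0,0,0],"hand":1}]' 60
python3 -m handwheel '[{"translation":[0,-0.03,0],"angular":[0,0,0],"hand":1},{"translation":[0,-0.03,0],"angular":[0,0,0],"hand":1},{"translation":[0.005,-0.025,0],"angular":[0,0,0],"hand":1},{"translation":[0,0,0],"angular":[0,0,6.5],"hand":1},{"translation":[0,0,0],"angular":[0,0,6.5],"hand":1},{"translation":[0,0,0],"angular":[0,0,6.5],"hand":1},{"translation":[0,0,0],"angular":[0,0,6.5],"hand":1},{"translation":[0,0,0],"angular":[0,0,6.5],"hand":1},{"translation":[0,0,0],"angular":[0,0,0],"hand":1},{"translation":[0,0,0],"angular":[0,0,0],"hand":1}]'
python3 - <<'E'
from h import *
a,c=snap('wrist','w6.png'); s=manip.get_state(); Rm=rot(s['ee_rot']); print(s['position'],Rm.round(3).tolist(),s['qpos'])
P=np.array([.5477,.3249]); d=np.radians(2.84)-2.121; u=np.array([np.cos(d),np.sin(d)]); n=np.array([-u[1],u[0]])
t=P+.085*u-.044*n; print('delta tool',Rm.T@np.r_[t-s['position'][:2],0])
for k,p in(('pivot',[*P,.072]),('idler',[*(P+.13*u),.072]),('pushedge',[*(P+.085*u-.008*n),.06])):
    q=proj(c,p); print(k,q); a=cv2.circle(a.copy(),tuple(int(v) for v in q),4,(255,0,0),1)
cv2.imwrite('pics/w6b.png',a[:,:,::-1])
E
```

```text
clock: 13.47
position: [0.4634, 0.1892, 0.1894]
ee_rot: [0.0, 0.999, 0.033, -0.002]
contact_force: [-0.1, -0.6, -0.2]
width: 0.0004
gripper_force: 0.0
clock: 14.3
position: [0.4635, 0.2729, 0.1897]
ee_rot: [0.001, 0.969, -0.246, -0.001]
contact_force: [0.7, 0.4, -0.2]
width: 0.0001
gripper_force: 0.0
[0.46363461 0.27290012 0.190036  ] [[0.878, -0.478, -0.002], [-0.478, -0.878, -0.001], [-0.001, 0.002, -1.0]] [ 4.02694310e-01  2.48814878e-01  1.64928529e+00 -7.90902528e-05
  1.24595338e+00  2.47175821e+00]
delta tool [ 4.79185316e-03 -9.56870565e-04 -8.93044620e-06]
pivot [171.24349636 155.88636066]
idler [377.57486997 156.5216869 ]
pushedge [306.26991567 166.0943196 ]
```

View pics/w6b.png

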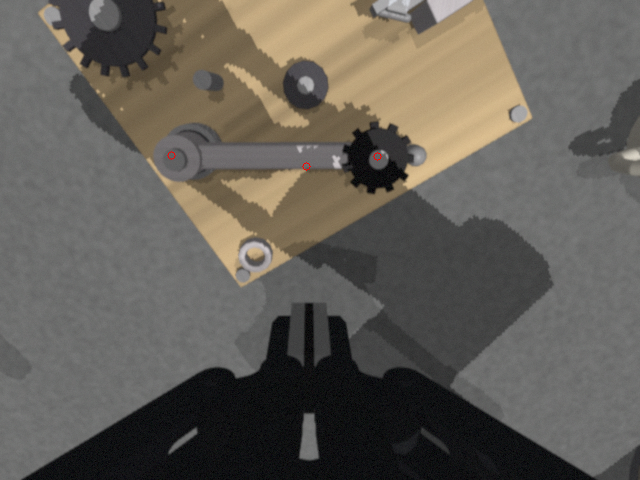

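The projected marks land on the pivot (171,156), bar edge (306,166) and idler (377,157), so the model of the stand holds. Lowering behind the bar and approaching to contact.

```bash
python3 -m handwheel '[{"translation":[0,0,0.014],"angular":[0,0,0],"hand":1},{"translation":[0,0,0.03],"angular":[0,0,0],"hand":1},{"translation":[0,0,0.03],"angular":[0,0,0],"hand":1},{"translation":[0,0,0.03],"angular":[0,0,0],"hand":1},{"translation":[0,0,0.03],"angular":[0,0,0],"hand":1},{"translation":[0,0,0.01],"angular":[0,0,0],"hand":1},{"translation":[0,0,0],"angular":[0,0,0],"hand":1},{"translation":[0.01,0,0],"angular":[0,0,0],"hand":1},{"translation":[0.01,0,0],"angular":[0,0,0],"hand":1},{"translation":[0,0,0],"angular":[0,0,0],"hand":1}]'
python3 -m handwheel '[{"translation":[0.006,0,0],"angular":[0,0,0],"hand":1},{"translation":[0.006,0,0],"angular":[0,0,0],"hand":1},{"translation":[0,0,0],"angular":[0,0,0],"hand":1}]'
python3 - <<'E'
from h import *
s=manip.get_state(); Rm=rot(s['ee_rot']); p=s['position']
print(p,Rm[:,0],'f along tool',Rm.T@s['contact_force'])
P=np.array([.5477,.3249]); print('bar frame along,perp',(p[:2]-P)@Rm[:2,1],(p[:2]-P)@Rm[:2,0])
E
```

```text
clock: 15.18
position: [0.4862, 0.2636, 0.0494]
ee_rot: [-0.002, 0.969, -0.248, 0.003]
contact_force: [1.3, 0.9, 0.5]
width: 0.0002
gripper_force: 0.0
clock: 15.43
position: [0.4928, 0.2579, 0.0481]
ee_rot: [-0.001, 0.969, -0.248, -0.0]
contact_force: [-2.4, 2.2, 2.7]
width: 0.0004
gripper_force: 2.3
[0.49278907 0.25794535 0.0481486 ] [ 8.76504008e-01 -4.81394042e-01 -7.07465755e-04] f along tool [-3.11825469 -0.78606092 -2.74184737]
bar frame along,perp 0.0851198012809965 -0.0158980817929653
```

```bash
cat > q.py <<'E'
from h import *
s=manip.get_state(); Rm=rot(s['ee_rot']); p=s['position']; P=np.array([.5477,.3249])
r=p[:2]-P; y=np.degrees(np.arctan2(Rm[1,0],Rm[0,0]))
# bar angle: perp distance 16 mm behind bar line
ang=np.arctan2(r[1],r[0])+np.arcsin(.016/np.linalg.norm(r)); q=ang+2.121-np.radians(2.84)
print('q',round(q,3),'r',np.linalg.norm(r).round(4),'tool yaw',y.round(2),'bar normal',np.degrees(ang+np.pi/2).round(2),'f tool',(Rm.T@s['contact_force']).round(1),'z',p[2].round(4))
E
python3 -m handwheel '[{"translation":[0.0034,0.0006,0.0003],"angular":[0,0,-2.3],"hand":1},{"translation":[0.0034,0.0006,0.0003],"angular":[0,0,-2.3],"hand":1},{"translation":[0.0034,0.0006,0.0003],"angular":[0,0,-2.3],"hand":1},{"translation":[0.0034,0.0006,0.0003],"angular":[0,0,-2.3],"hand":1},{"translation":[0.0034,0.0006,0.0003],"angular":[0,0,-2.3],"hand":1},{"translation":[0.0034,0.0006,0.0003],"angular":[0,0,-2.3],"hand":1},{"translation":[0.0034,0.0006,0.0003],"angular":[0,0,-2.3],"hand":1},{"translation":[0.0034,0.0006,0.0003],"angular":[0,0,-2.3],"hand":1},{"translation":[0,0,0],"angular":[0,0,0],"hand":1}]'; python3 q.py
```

```text
clock: 16.18
position: [0.5142, 0.244, 0.0451]
ee_rot: [-0.0, 0.996, -0.089, -0.002]
contact_force: [-5.7, 2.8, 4.7]
width: -0.0001
gripper_force: 3.1
q 0.291 r 0.0875 tool yaw -10.26 bar normal -11.99 f tool [-6.1 -1.7 -4.7] z 0.0451
```

```bash
python3 -m handwheel '[{"translation":[0.0034,0.0006,0],"angular":[0,0,-2.2],"hand":1},{"translation":[0.0034,0.0006,0],"angular":[0,0,-2.2],"hand":1},{"translation":[0.0034,0.0006,0],"angular":[0,0,-2.2],"hand":1},{"translation":[0.0034,0.0006,0],"angular":[0,0,-2.2],"hand":1},{"translation":[0.0034,0.0006,0],"angular":[0,0,-2.2],"hand":1},{"translation":[0.0034,0.0006,0],"angular":[0,0,-2.2],"hand":1},{"translation":[0.0034,0.0006,0],"angular":[0,0,-2.2],"hand":1},{"translation":[0,0,0],"angular":[0,0,0],"hand":1}]'; python3 q.py
python3 -m handwheel '[{"translation":[0.0034,0.0006,0],"angular":[0,0,-2.2],"hand":1},{"translation":[0.0034,0.0006,0],"angular":[0,0,-2.2],"hand":1},{"translation":[0.0034,0.0006,0],"angular":[0,0,-2.2],"hand":1},{"translation":[0,0,0],"angular":[0,0,0],"hand":1}]'; python3 q.py
```

```text
clock: 16.85
position: [0.5299, 0.238, 0.0445]
ee_rot: [0.0, 0.999, 0.045, -0.009]
contact_force: [-16.6, 2.5, 10.8]
width: -0.0001
gripper_force: 8.4
q 0.48 r 0.0887 tool yaw 5.11 bar normal -1.18 f tool [-16.5  -4.  -10.5] z 0.0445
clock: 17.18
position: [0.5322, 0.2364, 0.0443]
ee_rot: [0.0, 0.995, 0.102, -0.018]
contact_force: [-31.0, 1.4, 24.1]
width: -0.0003
gripper_force: 15.7
q 0.507 r 0.0898 tool yaw 11.69 bar normal 0.34 f tool [-30.9  -7.7 -23. ] z 0.0443
```

Force climbed to 31 N at an estimated q of 0.51, more than the spring should give. I'll look before pushing further.

Run:
```python
from h import *
s=manip.get_state(); print(s['position'],s['contact_force'].round(1),s['moment'].round(2),s['qpos'].round(3))
a,c=snap('scene','s7.png'); w,cw=snap('wrist','w7.png')
o=np.zeros((600,800,3),np.uint8)
o[:,:480]=cv2.resize(a[230:430,330:490],(480,600)); o[:240,480:]=cv2.resize(w,(320,240)); o[240:,480:]=cv2.resize(a[150:400,260:482],(320,360)); cv2.imwrite('pics/c7.png',o[:,:,::-1])
```

```text
[0.53222779 0.23643388 0.04429334] [-31.    1.4  24.1] [ 0.18  4.88 -0.07] [0.295 0.462 1.722 0.007 0.992 1.657]
```

View pics/c7.png

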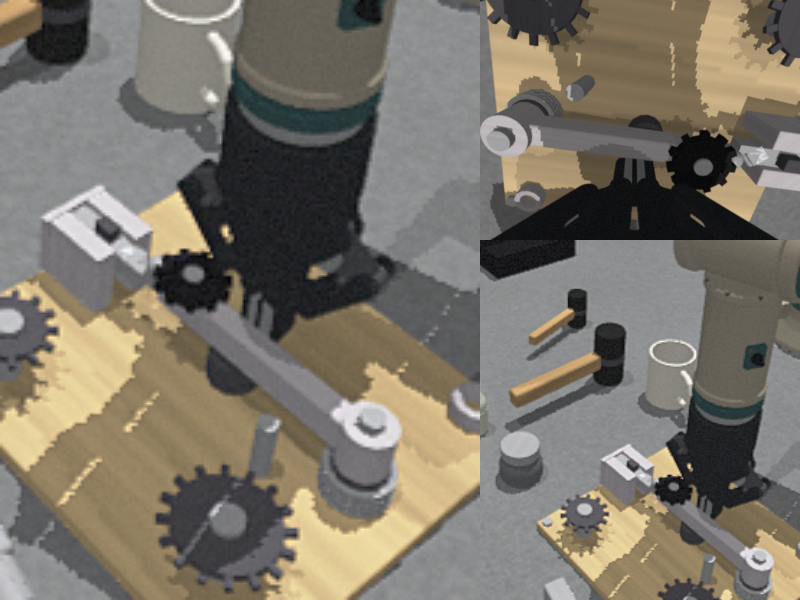

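The bar is past the pin with its nose just meeting the pawl, at crop (155,265). The mallet is standing and the other things are in place. The upward force suggests the fingertips are binding downward, so I'll raise the tool a little and see.

```bash
python3 -m handwheel '[{"translation":[0,-0.001,-0.003],"angular":[0,0,0],"hand":1},{"translation":[0,-0.001,-0.002],"angular":[0,0,0],"hand":1},{"translation":[0,0,0],"angular":[0,0,0],"hand":1},{"translation":[0,0,0],"angular":[0,0,0],"hand":1}]'; python3 q.py
python3 -m handwheel '[{"translation":[0,-0.001,-0.003],"angular":[0,0,0],"hand":1},{"translation":[0,0,0],"angular":[0,0,0],"hand":1},{"translation":[0,0,0],"angular":[0,0,0],"hand":1}]'; python3 q.py
```

```text
clock: 17.62
position: [0.5321, 0.2367, 0.0451]
ee_rot: [0.002, 0.995, 0.102, -0.018]
contact_force: [-22.3, -1.3, -0.9]
width: -0.0001
gripper_force: 11.5
q 0.506 r 0.0895 tool yaw 11.68 bar normal 0.29 f tool [-22.   -3.3   1.7] z 0.0451
clock: 17.87
position: [0.5322, 0.2375, 0.0472]
ee_rot: [0.002, 0.995, 0.102, -0.018]
contact_force: [-22.1, -0.7, -7.1]
width: -0.0005
gripper_force: 10.5
q 0.506 r 0.0887 tool yaw 11.68 bar normal 0.3 f tool [-21.5  -3.8   7.9] z 0.0472
```

Run:
```python
from h import *
c=cam('wrist')
w=manip.get_image('wrist'); g=cv2.cvtColor(w,cv2.COLOR_RGB2GRAY)
P=np.array([.5477,.3249])
b=cv2.threshold(g,45,255,cv2.THRESH_BINARY_INV)[1][280:400,390:520]
b[:, :10]=0
# grey hub inside black idler
hub=cv2.inRange(g,70,150)[300:365,420:480]; n,l,st,ce=cv2.connectedComponentsWithStats(hub)
for i in range(1,n):
    if 40<st[i,4]<900:
        uv=ce[i]+[420,300]; p=onz(c,uv,.072)[:2]-P; print(st[i],uv,'r',np.linalg.norm(p).round(4),'q',(np.arctan2(p[1],p[0])+2.121-np.radians(2.84)).round(3))
for qq in(.5,.55,.6): d=np.radians(2.84)-2.121+qq; print(qq,proj(c,[*(P+.13*np.array([np.cos(d),np.sin(d)])),.072]))
```

```text
0.5 [444.84816188 345.07710055]
0.55 [450.7549854 328.6597897]
0.6 [455.8914824  311.53017178]
```

```bash
python3 -m handwheel '[{"translation":[0.003,0.0006,-0.001],"angular":[0,0,0],"hand":1},{"translation":[0.003,0.0006,-0.001],"angular":[0,0,0],"hand":1},{"translation":[0,0,0],"angular":[0,0,0],"hand":1},{"translation":[0,0,0],"angular":[0,0,0],"hand":1}]'; python3 q.py
python3 -m handwheel '[{"translation":[0.003,0.0006,-0.001],"angular":[0,0,0],"hand":1},{"translation":[0.003,0.0006,-0.001],"angular":[0,0,0],"hand":1},{"translation":[0,0,0],"angular":[0,0,0],"hand":1},{"translation":[0,0,0],"angular":[0,0,0],"hand":1}]'; python3 q.py
```

```text
clock: 18.25
position: [0.5323, 0.2374, 0.0473]
ee_rot: [0.002, 0.995, 0.101, -0.024]
contact_force: [-28.7, -0.1, -7.3]
width: -0.0003
gripper_force: 14.2
q 0.508 r 0.0888 tool yaw 11.64 bar normal 0.42 f tool [-27.8  -5.7   8.7] z 0.0473
clock: 18.58
position: [0.5325, 0.2374, 0.0475]
ee_rot: [0.002, 0.994, 0.101, -0.031]
contact_force: [-37.3, 1.3, -9.1]
width: -0.0001
gripper_force: 17.9
q 0.509 r 0.0888 tool yaw 11.62 bar normal 0.5 f tool [-35.7  -8.7  11.3] z 0.0475
```

It's a hard block with no movement. I'll back off, compare moments to find the contact height, and re-engage nearer the pivot, away from the collar and pin.

```bash
cat >> q.py <<'E'
f,m=s['contact_force'],s['moment']; print('F',f.round(1),'M',m.round(2))
E
python3 q.py
python3 -m handwheel '[{"translation":[-0.01,0,0],"angular":[0,0,0],"hand":1},{"translation":[-0.01,0,0],"angular":[0,0,0],"hand":1},{"translation":[-0.01,0,0],"angular":[0,0,0],"hand":1},{"translation":[0,0,0],"angular":[0,0,0],"hand":1}]'; python3 q.py
python3 -m handwheel '[{"translation":[-0.01,0,0],"angular":[0,0,0],"hand":1},{"translation":[-0.005,0,0],"angular":[0,0,0],"hand":1},{"translation":[0,0,0],"angular":[0,0,0],"hand":1}]'; python3 q.py
```

```text
q 0.509 r 0.0888 tool yaw 11.62 bar normal 0.5 f tool [-35.7  -8.7  11.3] z 0.0475
F [-37.3   1.3  -9.1] M [ 0.43  5.98 -0.12]
clock: 18.92
position: [0.5244, 0.2338, 0.0545]
ee_rot: [0.0, 0.995, 0.102, -0.007]
contact_force: [-6.5, 0.8, -4.3]
width: -0.0001
gripper_force: 3.1
q 0.421 r 0.094 tool yaw 11.71 bar normal -4.58 f tool [-6.2 -2.1  4.4] z 0.0545
F [-6.5  0.8 -4.3] M [0.17 1.04 0.02]
clock: 19.17
position: [0.5132, 0.2316, 0.0561]
ee_rot: [-0.0, 0.995, 0.102, -0.003]
contact_force: [-4.7, 3.0, -2.7]
width: 0.0001
gripper_force: 2.6
q 0.309 r 0.0995 tool yaw 11.69 bar normal -11.01 f tool [-4.  -3.9  2.7] z 0.0561
F [-4.7  3.  -2.7] M [ 0.4   0.83 -0.  ]
```

```bash
python3 -m handwheel '[{"translation":[-0.01,0,0],"angular":[0,0,0],"hand":1},{"translation":[-0.01,0,0],"angular":[0,0,0],"hand":1},{"translation":[0,-0.015,0.003],"angular":[0,0,6],"hand":1},{"translation":[0,-0.015,0.004],"angular":[0,0,6],"hand":1},{"translation":[0,0,0],"angular":[0,0,0],"hand":1},{"translation":[0,0,0],"angular":[0,0,0],"hand":1}]'; python3 q.py
python3 - <<'E'
from h import *
print(manip.get_state()['position'].round(4))
im=manip.get_image('scene'); cv2.imwrite('pics/s8.png',im[:,:,::-1])
a=cv2.imread('pics/s7.png').astype(int); b=cv2.imread('pics/s4.png').astype(int)
# pawl neighbourhood: compare free vs blocked
c=cam('scene')
for nm,p in(('pawl tip?',[.556,.165,.05]),('pin',[.5465,.2295,.033])): print(nm,proj(c,p).round(1))
E
```

```text
clock: 19.67
position: [0.4917, 0.2575, 0.05]
ee_rot: [-0.0, 1.0, -0.002, -0.0]
contact_force: [-3.7, 2.2, -1.4]
width: -0.0003
gripper_force: 2.2
q -0.009 r 0.0876 tool yaw -0.21 bar normal -29.18 f tool [-3.7 -2.2  1.4] z 0.05
F [-3.7  2.2 -1.4] M [0.5  0.61 0.04]
[0.4917 0.2575 0.05  ]
pawl tip? [380.9 320. ]
pin [408.4 346.8]
```

```bash
python3 -m handwheel '[{"translation":[0.004,0,0],"angular":[0,0,0],"hand":1},{"translation":[0.004,0,0],"angular":[0,0,0],"hand":1},{"translation":[0.004,0,0],"angular":[0,0,0],"hand":1},{"translation":[0.004,0,0],"angular":[0,0,0],"hand":1},{"translation":[0.004,0,0],"angular":[0,0,0],"hand":1},{"translation":[0.004,0,0],"angular":[0,0,0],"hand":1},{"translation":[0.004,0,0],"angular":[0,0,0],"hand":1},{"translation":[0,0,0],"angular":[0,0,0],"hand":1},{"translation":[0,0,0],"angular":[0,0,0],"hand":1}]'; python3 q.py
python3 -m handwheel '[{"translation":[0.004,0,0],"angular":[0,0,0],"hand":1},{"translation":[0.004,0,0],"angular":[0,0,0],"hand":1},{"translation":[0.004,0,0],"angular":[0,0,0],"hand":1},{"translation":[0,0,0],"angular":[0,0,0],"hand":1}]'; python3 q.py
python3 -m handwheel '[{"translation":[0.004,0,0],"angular":[0,0,0],"hand":1},{"translation":[0.004,0,0],"angular":[0,0,0],"hand":1},{"translation":[0,0,0],"angular":[0,0,0],"hand":1},{"translation":[0,0,0],"angular":[0,0,0],"hand":1}]'; python3 q.py
```

```text
clock: 20.47
position: [0.518, 0.2541, 0.0493]
ee_rot: [0.002, 1.0, -0.002, -0.003]
contact_force: [-7.6, -2.3, 1.9]
width: 0.0001
gripper_force: 3.6
q 0.314 r 0.0768 tool yaw -0.28 bar normal -10.72 f tool [-7.6  2.4 -1.8] z 0.0493
F [-7.6 -2.3  1.9] M [-0.55  1.22 -0.07]
clock: 20.8
position: [0.5282, 0.2532, 0.0492]
ee_rot: [0.003, 1.0, -0.002, -0.005]
contact_force: [-10.3, -4.1, 4.7]
width: 0.0
gripper_force: 5.3
q 0.453 r 0.0743 tool yaw -0.27 bar normal -2.76 f tool [-10.3   4.2  -4.6] z 0.0492
F [-10.3  -4.1   4.7] M [-0.79  1.75 -0.05]
clock: 21.13
position: [0.529, 0.253, 0.0491]
ee_rot: [0.004, 1.0, -0.003, -0.012]
contact_force: [-22.9, -3.6, 13.3]
width: -0.0
gripper_force: 11.7
q 0.463 r 0.0742 tool yaw -0.3 bar normal -2.13 f tool [-23.2   3.8 -12.7] z 0.0491
F [-22.9  -3.6  13.3] M [-0.49  3.74 -0.06]
```

Run:
```python
from h import *
P=np.array([.5477,.3249])
def qof(f,c):
    im=cv2.imread(f); hsv=cv2.cvtColor(im,cv2.COLOR_BGR2HSV)
    return im
# scene-based: black idler hub; scene camera is fixed so compare rest/blocked pictures the same way
c=cam('scene')
s=manip.get_state(); cw=cam('wrist',s); w=manip.get_image('wrist'); cv2.imwrite('pics/w9.png',w[:,:,::-1]); a=manip.get_image('scene'); cv2.imwrite('pics/s9.png',a[:,:,::-1])
for f in('s4','s7','s9'):
    im=cv2.imread(f'pics/{f}.png'); v=im.max(2)
    # score: dark disc (r=21mm) with bright hub at z=.072, over q
    best=[]
    for q in np.arange(0,.9,.01):
        d=np.radians(2.84)-2.121+q; o=P+.13*np.array([np.cos(d),np.sin(d)])
        th=np.linspace(0,2*np.pi,24)
        ring=[proj(c,[*(o+.013*np.array([np.cos(t),np.sin(t)])),.072]) for t in th]; out=[proj(c,[*(o+.027*np.array([np.cos(t),np.sin(t)])),.072]) for t in th]
        g=lambda L:np.mean([v[int(round(y)),int(round(x))] for x,y in L])
        best.append((g(out)-g(ring)+.5*float(v[tuple(int(round(k)) for k in proj(c,[*o,.072])[::-1])]),q))
    print(f,[(round(b[0],0),round(b[1],2)) for b in sorted(best)[::-1][:4]])
```

```text
s4 [(np.float64(194.0), np.float64(0.03)), (np.float64(190.0), np.float64(0.02)), (np.float64(188.0), np.float64(0.0)), (np.float64(186.0), np.float64(0.01))]
s7 [(np.float64(193.0), np.float64(0.58)), (np.float64(182.0), np.float64(0.59)), (np.float64(175.0), np.float64(0.57)), (np.float64(163.0), np.float64(0.56))]
s9 [(np.float64(235.0), np.float64(0.53)), (np.float64(222.0), np.float64(0.52)), (np.float64(208.0), np.float64(0.51)), (np.float64(201.0), np.float64(0.5))]
```

The bar stops at different angles (0.58 and 0.53) but at the same tool x, so the tool may be catching on something low. I'll ease off and raise in small steps to test where the tips really are.

```bash
python3 -m handwheel '[{"translation":[-0.006,0,-0.003],"angular":[0,0,0],"hand":1},{"translation":[-0.006,0,-0.002],"angular":[0,0,0],"hand":1},{"translation":[0,0,0],"angular":[0,0,0],"hand":1},{"translation":[0,0,0],"angular":[0,0,0],"hand":1}]'; python3 q.py
python3 -m handwheel '[{"translation":[0,0,-0.004],"angular":[0,0,0],"hand":1},{"translation":[0,0,0],"angular":[0,0,0],"hand":1},{"translation":[0,0,0],"angular":[0,0,0],"hand":1}]'; python3 q.py
python3 -m handwheel '[{"translation":[0,0,-0.003],"angular":[0,0,0],"hand":1},{"translation":[0,0,0],"angular":[0,0,0],"hand":1},{"translation":[0,0,0],"angular":[0,0,0],"hand":1}]'; python3 q.py
python3 -m handwheel '[{"translation":[0,0,-0.003],"angular":[0,0,0],"hand":1},{"translation":[0,0,0],"angular":[0,0,0],"hand":1},{"translation":[0,0,0],"angular":[0,0,0],"hand":1}]'; python3 q.py
```

```text
clock: 21.57
position: [0.5243, 0.2546, 0.0535]
ee_rot: [0.002, 1.0, -0.002, -0.005]
contact_force: [-8.1, -0.7, -2.4]
width: -0.0
gripper_force: 3.9
q 0.397 r 0.0741 tool yaw -0.27 bar normal -5.95 f tool [-8.1  0.7  2.4] z 0.0535
F [-8.1 -0.7 -2.4] M [-0.13  1.41 -0.06]
clock: 21.82
position: [0.5256, 0.2551, 0.0583]
ee_rot: [0.001, 1.0, -0.002, -0.004]
contact_force: [-7.8, -0.8, 1.6]
width: 0.0001
gripper_force: 3.2
q 0.414 r 0.0732 tool yaw -0.29 bar normal -4.94 f tool [-7.9  0.8 -1.6] z 0.0583
F [-7.8 -0.8  1.6] M [-0.06  1.39 -0.03]
clock: 22.07
position: [0.5314, 0.2565, 0.0628]
ee_rot: [-0.0, 1.0, -0.003, 0.002]
contact_force: [0.3, -0.9, 0.7]
width: 0.0001
gripper_force: 0.0
q 0.496 r 0.0703 tool yaw -0.29 bar normal -0.26 f tool [ 0.4  0.9 -0.7] z 0.0628
F [ 0.3 -0.9  0.7] M [ 0.04 -0.04  0.01]
clock: 22.32
position: [0.5301, 0.2568, 0.0654]
ee_rot: [-0.0, 1.0, -0.003, 0.001]
contact_force: [0.2, 0.6, -0.3]
width: 0.0002
gripper_force: 0.0
q 0.478 r 0.0703 tool yaw -0.3 bar normal -1.31 f tool [ 0.2 -0.6  0.3] z 0.0654
F [ 0.2  0.6 -0.3] M [-0.03 -0.    0.03]
```

Run:
```python
from h import *
c=cam('scene'); yaw=np.radians(2.84); Rm=np.array([[np.cos(yaw),-np.sin(yaw)],[np.sin(yaw),np.cos(yaw)]]); o=np.array([.5623,.2305])
t=cam('top')
a=manip.get_image('scene'); cv2.imwrite('pics/s10.png',a[:,:,::-1])
ys=np.arange(-.100,-.039,.004)
print('y mm',(ys*1e3).astype(int))
for f in('s4','s7','s9','s10'):
    g=cv2.imread(f'pics/{f}.png',0)
    for x in(-.012,-.004,.004):
        print(f,int(x*1e3),[int(cv2.getRectSubPix(g,(2,2),tuple(map(float,proj(c,[*(o+Rm@[x,y]),.052])))).mean()) for y in ys])
s=manip.get_state(); print(s['position'])
```

```text
y mm [-100  -96  -92  -88  -83  -79  -75  -71  -67  -63  -59  -55  -51  -47
  -43  -39]
s4 -12 [94, 63, 80, 168, 184, 191, 208, 185, 174, 190, 190, 189, 189, 189, 188, 189]
s4 -4 [59, 65, 87, 186, 193, 207, 215, 214, 199, 184, 154, 181, 197, 196, 196, 197]
s4 4 [215, 218, 208, 113, 95, 94, 96, 98, 94, 94, 94, 92, 132, 174, 175, 179]
s7 -12 [76, 171, 178, 183, 191, 195, 173, 150, 154, 48, 20, 26, 23, 23, 29, 29]
s7 -4 [65, 153, 196, 209, 208, 192, 194, 196, 161, 98, 74, 34, 21, 22, 21, 21]
s7 4 [219, 221, 211, 116, 99, 97, 99, 99, 98, 98, 108, 139, 153, 135, 99, 69]
s9 -12 [92, 52, 114, 177, 186, 191, 199, 182, 119, 80, 42, 33, 38, 39, 31, 23]
s9 -4 [61, 67, 108, 195, 193, 208, 217, 207, 199, 190, 117, 96, 78, 79, 41, 24]
s9 4 [217, 220, 212, 114, 97, 95, 97, 96, 94, 97, 96, 98, 159, 180, 177, 164]
s10 -12 [94, 62, 79, 169, 186, 195, 209, 186, 176, 192, 191, 191, 191, 191, 192, 191]
s10 -4 [59, 66, 87, 188, 195, 211, 218, 215, 201, 185, 155, 184, 199, 198, 199, 199]
s10 4 [216, 220, 211, 114, 96, 95, 97, 97, 94, 96, 96, 94, 134, 177, 176, 180]
[0.52979869 0.2567953  0.0651267 ]
```

Run:
```python
from h import *
c=cam('scene')
for z in(.012,.032,.033,.036,.040,.063): print(z,proj(c,[.547,.2295,z]).round(1),end=' ')
print()
for f in('scene0','s2','s4','s10'):
    g=cv2.imread(f'pics/{f}.png',0); print(f); 
    print(' rows330-362 c408',g[330:362,408].tolist()); 
for f in('s4','s10'):
    g=cv2.imread(f'pics/{f}.png',0)
    for r in range(338,352): print(r,g[r,396:422].tolist())
```

```text
0.012 [406.8 354.9] 0.032 [408.2 347.3] 0.033 [408.2 346.9] 0.036 [408.4 345.8] 0.04 [408.7 344.2] 0.063 [410.3 335.1] 
scene0
 rows330-362 c408 [188, 186, 186, 186, 171, 182, 181, 182, 148, 96, 86, 93, 96, 95, 94, 95, 95, 95, 97, 93, 50, 55, 90, 96, 64, 46, 48, 47, 49, 43, 42, 57]
s2
 rows330-362 c408 [129, 129, 129, 124, 117, 97, 95, 103, 98, 96, 96, 96, 101, 102, 103, 99, 100, 100, 102, 99, 43, 50, 52, 53, 51, 49, 56, 48, 54, 54, 46, 54]
s4
 rows330-362 c408 [194, 191, 191, 190, 170, 176, 182, 202, 197, 176, 173, 93, 87, 86, 127, 199, 187, 194, 194, 177, 82, 92, 95, 95, 75, 51, 53, 47, 53, 56, 46, 56]
s10
 rows330-362 c408 [109, 117, 122, 120, 118, 123, 126, 125, 122, 127, 115, 54, 59, 52, 85, 129, 120, 123, 125, 114, 54, 54, 59, 67, 56, 54, 46, 53, 52, 50, 43, 59]
338 [191, 196, 198, 202, 200, 195, 197, 196, 189, 188, 191, 197, 197, 194, 181, 114, 118, 117, 118, 117, 122, 122, 121, 124, 125, 126]
339 [180, 188, 195, 198, 197, 197, 197, 203, 198, 195, 192, 195, 176, 104, 115, 122, 120, 120, 116, 118, 118, 120, 123, 119, 122, 124]
340 [177, 181, 187, 193, 199, 202, 201, 199, 200, 1
[... 2414 characters left out ...]
116, 123, 121, 91, 52, 59, 59, 56, 59, 88, 129, 124, 120, 122, 126, 113, 59, 53, 61, 62, 55, 84, 104, 102, 100, 101]
347 [120, 124, 121, 90, 54, 58, 57, 61, 62, 86, 124, 124, 123, 118, 122, 112, 72, 55, 58, 55, 63, 77, 102, 100, 101, 100]
348 [117, 126, 117, 72, 54, 59, 61, 61, 55, 70, 106, 124, 125, 123, 124, 108, 63, 56, 62, 60, 62, 70, 93, 93, 97, 95]
349 [115, 121, 112, 48, 52, 59, 61, 60, 61, 56, 73, 102, 114, 116, 106, 70, 58, 59, 64, 65, 61, 74, 91, 96, 95, 104]
350 [115, 119, 109, 49, 47, 58, 56, 60, 54, 62, 56, 52, 54, 61, 53, 53, 59, 59, 64, 63, 51, 92, 126, 96, 96, 94]
351 [116, 118, 105, 42, 49, 54, 60, 61, 58, 59, 61, 59, 54, 54, 60, 57, 57, 60, 59, 59, 58, 92, 135, 119, 92, 92]
```

The pin is confirmed home: its top at rows 344–349 is centred on the collar. In the first try the pawl had already moved about 8 mm, so the mechanism works. I'll re-engage squarely at a longer lever, without vertical loading.

```bash
python3 -m handwheel '[{"translation":[0,0,-0.03],"angular":[0,0,0],"hand":1},{"translation":[-0.02,0,0],"angular":[0,0,7.1],"hand":1},{"translation":[-0.02,0,0],"angular":[0,0,7.1],"hand":1},{"translation":[-0.016,0,0],"angular":[0,0,7.1],"hand":1},{"translation":[0,0,0],"angular":[0,0,7.1],"hand":1},{"translation":[0,0,0],"angular":[0,0,0],"hand":1},{"translation":[0,0,0],"angular":[0,0,0],"hand":1}]'
python3 - <<'E'
from h import *
s=manip.get_state(); Rm=rot(s['ee_rot']); P=np.array([.5477,.3249]); d=np.radians(2.84)-2.121; u=np.array([np.cos(d),np.sin(d)]); n=np.array([-u[1],u[0]])
t=P+.094*u-.030*n; print(s['position'],'delta tool',(Rm.T@(np.r_[t,.050]-s['position'])).round(4),'yaw',np.degrees(np.arctan2(Rm[1,0],Rm[0,0])))
E
```

```text
clock: 22.95
position: [0.4743, 0.2637, 0.0951]
ee_rot: [-0.0, 0.969, -0.246, 0.001]
contact_force: [0.8, 0.2, 0.0]
width: 0.0002
gripper_force: 0.0
[0.47432722 0.26373308 0.09507497] delta tool [0.0049 0.0052 0.0451] yaw -28.495976341282493
```

```bash
python3 -m handwheel '[{"translation":[0,0.005,0.02],"angular":[0,0,0],"hand":1},{"translation":[0,0,0.024],"angular":[0,0,0],"hand":1},{"translation":[0,0,0],"angular":[0,0,0],"hand":1},{"translation":[0.008,0,0],"angular":[0,0,0],"hand":1},{"translation":[0.008,0,0],"angular":[0,0,0],"hand":1},{"translation":[0.003,0,0],"angular":[0,0,0],"hand":1},{"translation":[0,0,0],"angular":[0,0,0],"hand":1}]'; python3 q.py
python3 -m handwheel '[{"translation":[0.0038,0.0006,0],"angular":[0,0,-2.3],"hand":1},{"translation":[0.0038,0.0006,0],"angular":[0,0,-2.3],"hand":1},{"translation":[0.0038,0.0006,0],"angular":[0,0,-2.3],"hand":1},{"translation":[0.0038,0.0006,0],"angular":[0,0,-2.3],"hand":1},{"translation":[0.0038,0.0006,0],"angular":[0,0,-2.3],"hand":1},{"translation":[0.0038,0.0006,0],"angular":[0,0,-2.3],"hand":1},{"translation":[0.0038,0.0006,0],"angular":[0,0,-2.3],"hand":1},{"translation":[0.0038,0.0006,0],"angular":[0,0,-2.3],"hand":1},{"translation":[0.0038,0.0006,0],"angular":[0,0,-2.3],"hand":1},{"translation":[0,0,0],"angular":[0,0,0],"hand":1}]'; python3 q.py
python3 -m handwheel '[{"translation":[0.0038,0.0006,0],"angular":[0,0,-2.3],"hand":1},{"translation":[0.0038,0.0006,0],"angular":[0,0,-2.3],"hand":1},{"translation":[0.0038,0.0006,0],"angular":[0,0,-2.3],"hand":1},{"translation":[0,0,0],"angular":[0,0,0],"hand":1}]'; python3 q.py
```

```text
clock: 23.53
position: [0.4888, 0.2501, 0.0514]
ee_rot: [-0.0, 0.969, -0.248, -0.0]
contact_force: [-3.4, 3.6, -1.5]
width: 0.0
gripper_force: 2.0
q 0.002 r 0.0952 tool yaw -28.77 bar normal -28.56 f tool [-4.7 -1.6  1.5] z 0.0514
F [-3.4  3.6 -1.5] M [0.46 0.54 0.  ]
clock: 24.37
position: [0.5177, 0.2347, 0.0514]
ee_rot: [-0.001, 0.998, -0.069, -0.001]
contact_force: [-4.3, 4.6, 1.1]
width: -0.0001
gripper_force: 2.8
q 0.348 r 0.0951 tool yaw -7.97 bar normal -8.73 f tool [-4.8 -4.  -1. ] z 0.0514
F [-4.3  4.6  1.1] M [0.8  0.84 0.06]
clock: 24.7
position: [0.528, 0.2318, 0.0514]
ee_rot: [-0.001, 1.0, -0.009, -0.002]
contact_force: [-5.9, 4.7, 1.5]
width: -0.0001
gripper_force: 3.1
q 0.462 r 0.0951 tool yaw -1.06 bar normal -2.24 f tool [-6.  -4.5 -1.4] z 0.0514
F [-5.9  4.7  1.5] M [ 0.78  1.05 -0.01]
```

```bash
python3 -m handwheel '[{"translation":[0.0038,0.0004,0],"angular":[0,0,-2.2],"hand":1},{"translation":[0.0038,0.0004,0],"angular":[0,0,-2.2],"hand":1},{"translation":[0,0,0],"angular":[0,0,0],"hand":1}]'; python3 q.py
python3 -m handwheel '[{"translation":[0.0038,0.0004,0],"angular":[0,0,-2.2],"hand":1},{"translation":[0.0038,0.0004,0],"angular":[0,0,-2.2],"hand":1},{"translation":[0,0,0],"angular":[0,0,0],"hand":1}]'; python3 q.py
python3 -m handwheel '[{"translation":[0.0038,0.0004,0],"angular":[0,0,-2.2],"hand":1},{"translation":[0.0038,0.0004,0],"angular":[0,0,0],"hand":1},{"translation":[0,0,0],"angular":[0,0,0],"hand":1}]'; python3 q.py
```

```text
clock: 24.95
position: [0.5295, 0.2306, 0.0511]
ee_rot: [-0.001, 1.0, 0.029, -0.008]
contact_force: [-15.2, 4.8, 8.6]
width: -0.0002
gripper_force: 7.9
q 0.477 r 0.096 tool yaw 3.3 bar normal -1.33 f tool [-15.   -5.7  -8.4] z 0.0511
F [-15.2   4.8   8.6] M [0.71 2.56 0.02]
clock: 25.2
position: [0.5322, 0.2296, 0.0509]
ee_rot: [-0.0, 0.998, 0.067, -0.013]
contact_force: [-23.2, 3.3, 15.3]
width: -0.0003
gripper_force: 11.8
q 0.506 r 0.0965 tool yaw 7.71 bar normal 0.31 f tool [-22.9  -6.4 -14.7] z 0.0509
F [-23.2   3.3  15.3] M [ 0.49  3.86 -0.01]
clock: 25.45
position: [0.5336, 0.2291, 0.0508]
ee_rot: [0.0, 0.996, 0.086, -0.019]
contact_force: [-34.3, 1.7, 25.1]
width: 0.0001
gripper_force: 17.5
q 0.521 r 0.0968 tool yaw 9.84 bar normal 1.16 f tool [-34.4  -7.6 -23.8] z 0.0508
F [-34.3   1.7  25.1] M [ 0.3   5.64 -0.12]
```

Resistance starts at the same q (about 0.47) at every lever, and the pawl moves with it. So this is the pawl's own wedge friction, not the tool catching. I'll relieve the vertical load and push harder in small steps; fingers are only limited by the 120 N wrist force.

```bash
python3 -m handwheel '[{"translation":[0.002,0,-0.003],"angular":[0,0,0],"hand":1},{"translation":[0.002,0,-0.002],"angular":[0,0,0],"hand":1},{"translation":[0,0,0],"angular":[0,0,0],"hand":1}]'; python3 q.py
python3 -m handwheel '[{"translation":[0.003,0,0],"angular":[0,0,0],"hand":1},{"translation":[0.003,0,0],"angular":[0,0,0],"hand":1},{"translation":[0,0,0],"angular":[0,0,0],"hand":1}]'; python3 q.py
```

```text
clock: 25.7
position: [0.5401, 0.2295, 0.0522]
ee_rot: [0.001, 0.996, 0.086, -0.016]
contact_force: [-8.6, 0.1, -6.0]
width: -0.0001
gripper_force: 5.0
q 0.589 r 0.0957 tool yaw 9.91 bar normal 5.05 f tool [-8.3 -1.6  6.2] z 0.0522
F [-8.6  0.1 -6. ] M [ 0.13  1.68 -0.05]
clock: 25.95
position: [0.557, 0.2307, 0.0542]
ee_rot: [0.001, 0.996, 0.087, -0.006]
contact_force: [-8.5, -0.8, -4.6]
width: -0.0002
gripper_force: 4.1
q 0.769 r 0.0946 tool yaw 9.95 bar normal 15.39 f tool [-8.4 -0.7  4.7] z 0.0542
F [-8.5 -0.8 -4.6] M [-0.08  1.51  0.02]
```

It clicked through: relieving the vertical load freed it. Checking the pawl and angle numerically.

```bash
python3 -m handwheel '[{"translation":[0.001,0,0],"angular":[0,0,-2],"hand":1},{"translation":[0.001,0,0],"angular":[0,0,-2],"hand":1},{"translation":[0,0,0],"angular":[0,0,0],"hand":1},{"translation":[0,0,0],"angular":[0,0,0],"hand":1},{"translation":[0,0,0],"angular":[0,0,0],"hand":1}]'; python3 q.py
python3 - <<'E'
from h import *
c=cam('scene'); P=np.array([.5477,.3249]); a=manip.get_image('scene'); cv2.imwrite('pics/s11.png',a[:,:,::-1])
v=a.max(2); best=[]; th=np.linspace(0,2*np.pi,24)
for q in np.arange(.5,1,.01):
    d=np.radians(2.84)-2.121+q; o=P+.13*np.array([np.cos(d),np.sin(d)])
    g=lambda r:np.mean([v[int(round(y)),int(round(x))] for x,y in (proj(c,[*(o+r*np.array([np.cos(t),np.sin(t)])),.072]) for t in th)])
    best.append((g(.027)-g(.013)+.5*g(0),q))
print('q img',[round(b[1],2) for b in sorted(best)[::-1][:4]])
yaw=np.radians(2.84); Rm=np.array([[np.cos(yaw),-np.sin(yaw)],[np.sin(yaw),np.cos(yaw)]]); o=np.array([.5623,.2305]); ys=np.arange(-.100,-.039,.004)
for f in('s4','s11'):
    gg=cv2.imread(f'pics/{f}.png',0)
    for x in(-.012,-.004): print(f,[int(cv2.getRectSubPix(gg,(2,2),tuple(map(float,proj(c,[*(o+Rm@[x,y]),.052])))).mean()) for y in ys])
b=cv2.imread('pics/s5.png').astype(int); d=np.abs(cv2.imread('pics/s11.png').astype(int)-b).max(2)
m=proj(c,[.423,-.100,.095]); print('mallet px',m,'diff',d[int(m[1])-12:int(m[1])+12,int(m[0])-12:int(m[0])+12].mean())
E
```

```text
clock: 26.37
position: [0.5586, 0.2304, 0.0541]
ee_rot: [0.001, 0.993, 0.121, -0.006]
contact_force: [-8.7, -1.6, -4.2]
width: -0.0001
gripper_force: 4.2
q 0.784 r 0.0951 tool yaw 13.95 bar normal 16.26 f tool [-8.8 -0.5  4.3] z 0.0541
F [-8.7 -1.6 -4.2] M [-0.33  1.43  0.07]
q img [np.float64(0.86), np.float64(0.85), np.float64(0.84), np.float64(0.83)]
s4 [94, 63, 80, 168, 184, 191, 208, 185, 174, 190, 190, 189, 189, 189, 188, 189]
s4 [59, 65, 87, 186, 193, 207, 215, 214, 199, 184, 154, 181, 197, 196, 196, 197]
s11 [97, 65, 82, 174, 192, 199, 213, 193, 181, 196, 197, 197, 199, 191, 151, 185]
s11 [60, 68, 91, 194, 199, 213, 221, 220, 206, 193, 152, 42, 54, 38, 23, 24]
mallet px [350.4739601  212.32864676] diff 7.489583333333333
```

```bash
python3 -m handwheel '[{"translation":[0,0,0.001],"angular":[0,0,0],"hand":1},{"translation":[0,0,0],"angular":[0,0,0],"hand":1},{"translation":[0,0,0],"angular":[0,0,0],"hand":1},{"translation":[0,0,0],"angular":[0,0,0],"hand":1},{"translation":[0,0,0],"angular":[0,0,0],"hand":1},{"translation":[0,0,0],"angular":[0,0,0],"hand":1}]' && python3 q.py && python3 -c "
from rig import manip
print(manip.sign_off())"
```

```text
clock: 26.92
position: [0.5592, 0.2306, 0.0539]
ee_rot: [0.001, 0.993, 0.121, -0.005]
contact_force: [-8.5, -1.5, -1.2]
width: -0.0
gripper_force: 4.2
q 0.792 r 0.095 tool yaw 13.94 bar normal 16.67 f tool [-8.6 -0.6  1.3] z 0.0539
F [-8.5 -1.5 -1.2] M [-0.32  1.42  0.05]
the job is handed in; nothing more can be done
None
```

Job handed in at about 27 s; sign-off gave no verdict. By my own measurements the pin is home, the mallet stands on the bench off the stand, and the tensioner is held at about 0.8 rad with about 8.5 N, with the pawl dropped in behind it.

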